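# Run the cutlery steriliser

### The job

Lay every piece of washed cutlery from the bench inside the steriliser, then push its hatch down until it clicks home on its catch. Then wind the timer clockwise past its last, 30-minute mark and turn it back to 20 minutes. Leave the other things on the bench where they stand.

Things in the scene. Friction and masses are not known exactly. Their poses are not given: they have to be found in the camera images.
- spoon_mid (a point): point on the axis of the wooden handle of the large spoon (191 x 38 mm), half-way along the spoon, 7.5 mm above its underside; x runs along it to the bowl. All the cutlery (two to four pieces, any order, 40 to 100 g) lies flat on the bench left of the steriliser, side by side, pointing roughly away from the robot, and can be taken across the handle at this point from above
- fork_mid (a point): the like point of the fork, 196 x 27 mm. All the wooden handles are round, 15 mm thick, and reach from 25 mm ahead of this point to the rear end (65 mm behind it on the teaspoons, 92 mm on spoon and fork)
- teaspoon_a_mid (a point): the like point of one teaspoon, 132 x 26 mm; x runs along it to the bowl
- teaspoon_b_mid (a point): the like point of the other teaspoon, of the same shape, 132 x 26 mm
- chamber (a point): centre of the inner floor of the steriliser, a shallow steel case fixed to the bench, 250 (x) x 280 (y) x 62 mm high; inside 230 (x) x 260 (y), walls 10 mm thick and 46 mm high above this floor, which lies 16 mm above the bench. x points to the hinge at the back, y to its left, z up. The long cutlery fits lying along x
- hatch_hinge (a point): middle of the hinge axis of the steriliser's hatch, on the top rear edge of the case: 125 mm along x and 48 mm up from the chamber point; the axis runs along the chamber's y. The hinge is stiff: the hatch stays where it is left and has to be pushed all the way, from behind and then from above (about 3 N at its free edge)
- hatch_front (a point): middle of the hatch's outer face, 245 mm from the hinge axis, near the free edge; z is the hatch's outward normal, -x points from hinge to free edge. The hatch is a windowed steel plate, 271 mm from hinge to free edge, 280 mm wide, 12 mm thick (inner face in the plane of the hinge axis); a tab 60 mm wide hangs 32 mm below the middle of its free edge
- hatch (a joint): angle of the hatch, rad: 0 shut, 1.5 to 1.7 at the start (standing open at the back, stop at 1.75). At about 0.05 its tab meets a spring catch on the front of the case; there about 7 N more at the free edge pushes it over, and it snaps home, reading under 0.01
- timer_dial (a joint): reading of the timer's dial, rad, growing clockwise seen from above, 0.1 rad a minute: 0 at the zero mark, 3.0 at 30 minutes, end stop at 3.3; it starts at 0 to 0.4 and stays where it is left (0.05 N m friction). Marks on the base every 5 minutes (0.5 rad): a round dot for zero, five thin bars for 5 to 25, a broad bar for 30; 20 is the fourth bar after the dot
- dial_grip (a point): centre of the dial's grip bar, on the timer's axis, 58 mm above the bench: 56 mm long, 16 mm wide, from 43 to 72 mm above the bench, standing on a flat disc. x runs along the bar to the end with the black pointer line, z up. The timer is a round white case, 116 mm across, 35 mm high, fixed to the bench behind the cutlery
- egg_cup: a loose egg cup, 49 mm across, 62 mm high, between steriliser and timer, not part of the job; origin at its foot
- mill: a loose glass mill, 44 mm across, 90 mm high, at the left edge, not part of the job; origin at its foot
- tags: a loose block of buff tags, 95 x 48 x 19 mm, right of the steriliser, not part of the job; origin at its underside

How it is judged (in metres and radians):
On the way, in this order (a step that is already met when the one before it is completed fails the run):
1. all the cutlery lies inside the steriliser (x of spoon_mid in the frame of chamber between -0.11 and 0.11 m and y of spoon_mid in the frame of chamber between -0.125 and 0.125 m and z of spoon_mid in the frame of chamber between -0.01 and 0.035 m and x of fork_mid in the frame of chamber between -0.11 and 0.11 m and y of fork_mid in the frame of chamber between -0.125 and 0.125 m and z of fork_mid in the frame of chamber between -0.01 and 0.035 m and x of teaspoon_a_mid in the frame of chamber between -0.11 and 0.11 m and y of teaspoon_a_mid in the frame of chamber between -0.125 and 0.125 m and z of teaspoon_a_mid in the frame of chamber between -0.01 and 0.035 m and x of teaspoon_b_mid in the frame of chamber between -0.11 and 0.11 m and y of teaspoon_b_mid in the frame of chamber between -0.125 and 0.125 m and z of teaspoon_b_mid in the frame of chamber between -0.01 and 0.035 m), for 0.2 s.
2. the hatch is shut on its catch, with the cutlery inside (all of step 1 and value of joint hatch below 0.015 rad), for 0.3 s.
3. the timer is wound past its 30-minute mark, with the hatch shut (value of joint hatch below 0.015 rad and value of joint timer_dial above 3.03 rad), for 0.1 s.
4. the timer is turned back to 20 minutes (value of joint hatch below 0.015 rad and value of joint timer_dial between 1.88 and 2.12 rad), for 0.2 s.
At the end, for the whole second after the job is handed in: Every piece of cutlery that was there lies at rest inside the steriliser's chamber, the hatch is shut on its catch (under 0.015 rad), and the dial stands at 20 minutes within 1.2 minutes (1.88 to 2.12 rad), after having been past the 30-minute mark (over 3.03 rad) with the hatch shut (all of step 1 and all of step 4 and velocity of joint timer_dial between -0.05 and 0.05 rad/s and linear speed of each of spoon, fork, teaspoon_a, teaspoon_b below 0.05 m/s); the robot touches nothing.
It fails at once if the egg cup is shifted more than 40 mm or knocked over (distance of egg_cup from where it was at the start of the episode above 0.04 m or angle between egg_cup's own z axis and vertical above 0.6 rad).
It fails at once if the mill is shifted more than 40 mm or knocked over (distance of mill from where it was at the start of the episode above 0.04 m or angle between mill's own z axis and vertical above 0.6 rad).
It fails at once if the block of tags is shifted more than 40 mm or knocked over (distance of tags from where it was at the start of the episode above 0.04 m or angle between tags's own z axis and vertical above 0.6 rad).
It fails at once if the dial is wound past its 30-minute mark while the hatch is not shut (value of joint hatch above 0.1 rad and value of joint timer_dial above 3 rad).
Of spoon, fork, teaspoon_a, teaspoon_b only 2 to 4 are there at a start; the rules pass over those that are not, and their reading is None.
At some moment in a run one of spoon, fork, teaspoon_a, teaspoon_b may be knocked a few centimetres aside while the robot is not near it.
Once in a run the grip may slacken for a moment while it holds something.
It also fails if it takes over 210 s, if anything falls off the work surface, if the arm or the gripper's body presses on something with over 40 N, if the wrist force passes 120 N, or if a joint passes its speed limit or range.

### The arm

A 7-joint arm with a two-finger parallel gripper is mounted at the origin on the work surface; the furniture and walls round the work are solid. World frame = base frame: x ahead of the robot, y to its left, z up, the work surface at z = 0. Lengths are in mm, angles in rad, forces in N, time in s.
With the tool pointing down it reaches from about 425 to 875 mm from the base axis. Payload 8.4 kg.
Tool frame: the origin (TCP) lies between the finger pads; the fingertips stand 17 mm ahead of it and the grasp point (between the pads) lies 2 mm behind it (env.tip_extent is the distance from the TCP to the fingertips, in mm); z points along the fingers, y is the line along which they close (so a half turn about z gives the same grasp; the last joint's range is limited). The gripper opens to 87 mm and grips with 3 to 60 N. Pads are 19 mm wide; open, the fingers measure 117 mm over their backs; the gripper's body (75 mm by 190 mm) begins 51 mm behind the grasp point.
Start: joints at [-1.234, 0.333, 0.04, 1.465, -0.013, 1.343, -0.059], TCP at [274.385, 589.216, 200.146] pointing down, gripper open.
Joint ranges: [-2.58, 2.58], [-0.38, 2.09], [-1.3, 1.39], [0.25, 2.4], [-1.5, 4.64], [0.08, 2.09], [-2.65, 2.65]. Speed limits (rad/s): [2.22, 2.22, 2.79, 2.79, 3.14, 3.14, 3.14].

### API

Orientations are given as a unit quaternion [x, y, z, w].
In Python, from station import env, grab_frame, get_calibration, find_in, regions_of gives the robot as it stands. The module is installed in compiled form; this text tells all that it offers.
- The arm moves only by the tool apply_moves, never from a script. Its argument "deltas" is one flat list of numbers, 4 for each row, row after row: the shift along the world's x, y, z in mm, then the turn about the world's z in degrees. A call has 1 to 10 rows; each row is the pose to reach, as a shift and turn from the pose commanded when the call began; what a row does not reach only later rows make up. A row lasts 1/12 s, in which the tool goes at most 41.7 mm and 7.16 degrees, less where a joint would pass 70% of its speed; a pose out of reach is approached as far as the arm can. A call with a gripper value outside its range is refused whole. "fingers" is the finger opening in mm, from 0 to 87, set as the call begins (left out, the last holds). The fingers move at their own pace and stop on an object; the grip force is fixed at half the most. Time passes only in rows, so rows that repeat a pose let the fingers close. It gives the time, the measured TCP pose, the force, the opening and the grip force at its end, in the units of the state.
- env.get_state(): the state, without advancing time (a new reading comes with each control period).
- grab_frame(name): name is "scene" or "side" or "wrist"; returns the picture (420x560x3 uint8, red, green, blue); there is no depth.
- get_calibration(name): a dict with "vfov" (degrees; the focal length in pixels is half the picture's height over the tangent of half this angle, whatever the lens; pixels are square), "cx", "cy" (the principal point, pixels), "extrinsics" (4x4, takes a point from camera to world coordinates). Camera axes: x right, y up, looking along -z (the intrinsics and any distortion apply to the point x, -y, -z); pixel columns grow to the right and rows downward; lengths in mm; the calibration is good to about 2 mm. A picture is of the moment at which its call begins: read the wrist's pose just before it. get_calibration takes no time and is no camera call; for the wrist camera it gives the pose at the moment of the call.
- env.hand_in(): hands the job in; it is judged then, once.
Trained networks look in the newest picture that a camera, given by its name, has taken for a name from the list of things; names that differ only in an ending like _2 or _b are one class to them, and where a whole thing is asked for, a point or a joint stands for the part that bears it (a point fixed in the world has none). Each returns a list of dicts, best first, with "p" (0 to 1); they miss things now and then, are a little off and sometimes report something else, mostly with a low value. They report only what shows in the picture. A call takes as long as a camera call.
- find_in(query, camera): "xyz" ([x, y, z] in mm, in the coordinates of the camera as it stood for that picture, good to about 4 mm: the middle of the surface that is visible of it).
- regions_of(query, camera): "pixels" (420x560 bool, what is visible of it).
The state is a dict: "time_s": time; "joint_pos": joint angles; "joint_vel": joint speeds; "effort": joint torques, N m; "ee_pos": TCP position; "ee_rot": TCP orientation; "ft_force": force on the tool from outside, world axes, zero at the start; "moment": the same for the moment, N m; "width": opening from 0.0 (shut) to 1.0 (fully open); "grasp_force": force on a finger pad.
Only numpy, scipy, OpenCV 4.12 (cv2) and the standard library are available. Lean on these libraries where they do the work, as an engineer would, in place of code of your own. Each camera call takes 0.05 s, during which the arm holds its last target. There are 200 camera calls.

## Working session

There is one attempt and no reset: what is moved stays moved. The work goes in short steps, Python scripts to look and compute and a tool call to move; the robot and the scene stay as the last step left them, time stands still between calls to the robot, and variables do not carry over. Pictures are saved under pics/ and viewed, at most 14 in all, crops included, and the job is handed in when it is done.

Besides the shell and the picture viewer there is one more tool, called after "Request:" as name(argument=value, ...) on one line, values as JSON. apply_moves: Moves the arm, as the interface text tells. Its arguments: {"type":"object","properties":{"deltas":{"type":"array","items":{"type":"number"}},"fingers":{"type":"number"}},"required":["deltas"]}

```bash
mkdir -p pics
cat > h.py <<'E'
import numpy as np, cv2
from station import env, grab_frame, get_calibration, find_in, regions_of
def cam(n):
    c=get_calibration(n); c['f']=210/np.tan(np.radians(c['vfov'])/2); c['E']=np.array(c['extrinsics']); return c
def ray(c,u,v):
    d=np.array([(u-c['cx'])/c['f'],-(v-c['cy'])/c['f'],-1.0]); return c['E'][:3,3],c['E'][:3,:3]@d
def onz(c,u,v,z):
    o,d=ray(c,u,v); return o+d*(z-o[2])/d[2]
def proj(c,p):
    q=c['E'][:3,:3].T@(np.array(p)-c['E'][:3,3]); return c['cx']+c['f']*q[0]/-q[2], c['cy']+c['f']*q[1]/q[2]
def save(n,im): cv2.imwrite('pics/'+n+'.png',im[:,:,::-1])
def world(c,p): return c['E'][:3,:3]@np.array(p)+c['E'][:3,3]
E
python3 - <<'E'
from h import *
for n in ['scene','side','wrist']:
    c=cam(n); im=grab_frame(n); save(n+'0',im); print(n,{k:v for k,v in c.items() if k not in('extrinsics','E')}); print(c['E'].round(2).tolist())
    for q in ['spoon_mid','fork_mid','teaspoon_a_mid','chamber','hatch_front','dial_grip','egg_cup','mill','tags']:
        try:
            print(q,[(round(r['p'],2),world(c,r['xyz']).round(0).tolist()) for r in find_in(q,n)][:4])
        except Exception as e: print(q,e)
print(env.get_state())
a=np.hstack([cv2.imread('pics/scene0.png')]);
E
```

```text
scene {'vfov': 50.825508606691, 'cx': 273.87258027120635, 'cy': 210.81081386715405, 'f': np.float64(442.0050120496076)}
[[0.79, 0.39, -0.47, -124.25], [-0.61, 0.49, -0.62, -802.88], [-0.01, 0.78, 0.62, 929.07], [0.0, 0.0, 0.0, 1.0]]
spoon_mid [(0.48, [420.0, 315.0, 6.0])]
fork_mid [(0.44, [406.0, 397.0, 9.0]), (0.42, [430.0, 155.0, 9.0])]
teaspoon_a_mid [(0.56, [431.0, 155.0, 8.0]), (0.51, [426.0, 319.0, 10.0])]
chamber [(0.78, [581.0, -172.0, 65.0])]
hatch_front [(0.76, [607.0, -167.0, 215.0]), (0.29, [575.0, 122.0, 43.0])]
dial_grip [(0.77, [620.0, 219.0, 45.0])]
egg_cup [(0.48, [577.0, 124.0, 44.0])]
mill [(0.48, [592.0, 459.0, 46.0])]
tags [(0.78, [387.0, -406.0, 14.0]), (0.53, [583.0, -169.0, 67.0])]
side {'vfov': 48.24568604857788, 'cx': 272.9224931670352, 'cy': 212.6134804507523, 'f': np.float64(468.9591848329178)}
[[-0.67, -0.59, 0.45, 1177.83], [0.74, -0.53, 0.41, 687.52], [-0.01, 0.61, 0.79, 1311.19], [0.0, 0.0, 0.0, 1.0]]
spoon_mid [(0.7, [459.0, 316.0, 10.0])]
fork_mid [(0.51, [422.0, 396.0, 15.0])]
teaspoon_a_mid [(0.73, [444.0, 159.0, 13.0])]
chamber [(0.78, [586.0, -13
[... 768 characters left out ...]
3416858,  0.33321041,  0.03988966,  1.46538025, -0.01338579,
        1.34333685, -0.05851005]), 'joint_vel': array([ 1.35836196e-03, -1.32733760e-03,  1.40353556e-03,  7.96543885e-05,
       -1.02677287e-03,  1.79163354e-04,  3.66798566e-04]), 'effort': array([ 6.83238886e-04, -6.56097865e+01,  1.33342188e+00, -4.04055762e+01,
       -5.99107216e-02,  3.49052623e-02,  3.32905995e-05]), 'ee_pos': array([274.40059219, 589.20297779, 200.14869728]), 'ee_rot': array([ 2.16206685e-01,  9.76347617e-01, -3.44450423e-05, -3.92636402e-06]), 'ft_force': array([-0.39459405, -0.00791737,  0.34002546]), 'moment': array([0.010348  , 0.01573991, 0.03562778]), 'grasp_force': 0.0, 'width': 1.0006675949666284}
```

View pics/scene0.png

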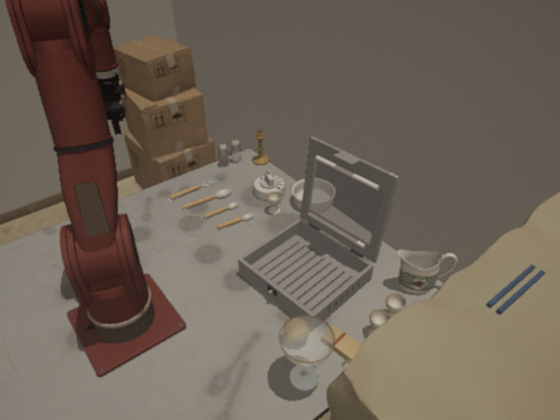

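View pics/side0.png

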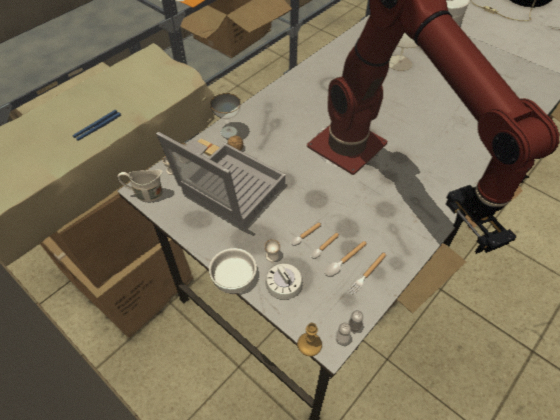

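The scene shows four pieces: fork (192,190), spoon (206,199) and two teaspoons (222,210) and (237,221). The side view agrees, with the timer at (284,280) and the open hatch at (200,175). I'll go above the cutlery for a wrist view.

Request:
apply_moves(deltas=[156,-309,100,25,156,-309,100,25,156,-309,100,25,156,-309,100,25,156,-309,100,25,156,-309,100,25,156,-309,100,25,156,-309,100,25,156,-309,100,25,156,-309,100,25], fingers=87)

```text
time_s: 2.33
ee_pos: [434.4, 274.3, 302.7]
ee_rot: [0.004, 1.0, 0.001, 0.002]
ft_force: [0.5, 0.0, -0.1]
width: 1.0
grasp_force: 0.0
```

Request:
apply_moves(deltas=[0,0,0,0,0,0,0,0,0,0,0,0])

```text
time_s: 2.58
ee_pos: [429.5, 281.4, 299.7]
ee_rot: [-0.001, 1.0, -0.0, -0.0]
ft_force: [0.0, 0.3, 0.4]
width: 1.001
grasp_force: 0.0
```

Run:
```python
from h import *
s=env.get_state(); print(s['time_s'],s['ee_pos'],s['ee_rot'])
c=cam('wrist'); im=grab_frame('wrist'); save('w1',im)
print(c['E'].round(3).tolist())
for q in ['spoon_mid','fork_mid','teaspoon_a_mid','dial_grip','egg_cup','mill']:
    for r in regions_of(q,'wrist')[:4]:
        m=r['pixels']; v,u=np.nonzero(m); 
        P=np.array([onz(c,a,b,7) for a,b in zip(u,v)])[:,:2]
        mu=P.mean(0); w,V=np.linalg.eigh(np.cov(P.T)); d=V[:,1]*np.sign(V[0,1]); t=(P-mu)@d
        print(q,round(r['p'],2),'px',u.mean().round(),v.mean().round(),'mid',(mu+d*(t.min()+t.max())/2).round(1),'ang',np.degrees(np.arctan2(d[1],d[0])).round(1),'len',np.ptp(t).round())
```

```text
2.5833 [429.48518167 281.41088215 299.66920618] [-1.34701485e-03  9.99999011e-01 -1.62401650e-04 -3.70347651e-04]
[[-0.004, -0.963, -0.271, 354.281], [1.0, -0.003, -0.001, 280.395], [0.0, -0.271, 0.963, 484.711], [0.0, 0.0, 0.0, 1.0]]
spoon_mid 0.87 px 307.0 169.0 mid [425.2 314.7] ang -6.2 len 191.0
fork_mid 0.6 px 368.0 144.0 mid [410.8 398.2] ang 0.4 len 177.0
teaspoon_a_mid 0.91 px 197.0 173.0 mid [438.1 155.6] ang -8.0 len 132.0
dial_grip 0.64 px 246.0 314.0 mid [670.9 216.7] ang 83.3 len 66.0
mill 0.39 px 415.0 266.0 mid [584.6 485.4] ang 52.2 len 18.0
```

View pics/w1.png

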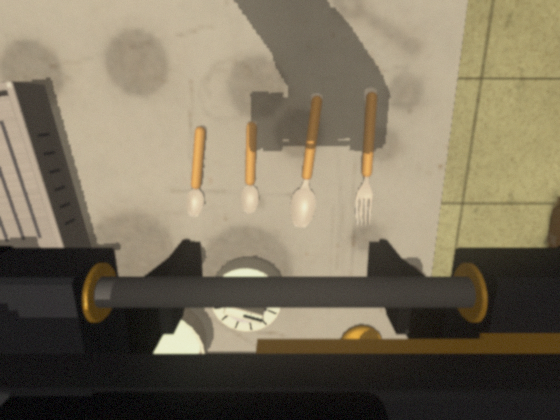

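The wrist view shows four pieces: teaspoons at columns 197 and 250, the spoon at 307 and the fork at 367. The dial is at (246,305). I'll fit the handles by colour while going to look into the chamber.

```bash
cat >> h.py <<'E'
def handles(im,c,z=7.5,zs=None):
    hsv=cv2.cvtColor(im,cv2.COLOR_RGB2HSV); m=cv2.inRange(hsv,(7,110,60),(22,255,255))
    m=cv2.morphologyEx(m,cv2.MORPH_CLOSE,np.ones((5,5)))
    n,l,st,ce=cv2.connectedComponentsWithStats(m); out=[]
    for i in range(1,n):
        if st[i,4]<150: continue
        v,u=np.nonzero(l==i); P=np.array([onz(c,a,b,z) for a,b in zip(u,v)])[:,:2]
        mu=P.mean(0); w,V=np.linalg.eigh(np.cov(P.T)); d=V[:,1]*np.sign(V[0,1]); t=(P-mu)@d; L=np.ptp(t)
        out.append(dict(px=ce[i].round(),L=L,w=np.ptp((P-mu)@V[:,0]),front=mu+d*t.max(),rear=mu+d*t.min(),mid=mu+d*(t.max()-25),ang=np.degrees(np.arctan2(d[1],d[0]))))
    return out
def show(o):
    for r in o: print({k:np.round(v,1).tolist() for k,v in r.items()})
E
python3 - <<'E'
from h import *
im=cv2.imread('pics/w1.png')[:,:,::-1].copy(); show(handles(im[:, :],cam('wrist')))
E
```

```text
{'px': [369.0, 134.0], 'L': 113.3, 'w': 14.5, 'front': [444.5, 397.6], 'rear': [331.2, 397.4], 'mid': [419.5, 397.6], 'ang': 0.1}
{'px': [311.0, 137.0], 'L': 113.5, 'w': 14.1, 'front': [447.9, 311.0], 'rear': [335.2, 323.8], 'mid': [423.1, 313.8], 'ang': -6.5}
{'px': [250.0, 153.0], 'L': 87.4, 'w': 13.6, 'front': [456.7, 229.8], 'rear': [369.5, 234.1], 'mid': [431.7, 231.0], 'ang': -2.8}
{'px': [198.0, 157.0], 'L': 87.5, 'w': 14.2, 'front': [462.7, 150.5], 'rear': [376.1, 163.4], 'mid': [438.0, 154.2], 'ang': -8.5}
{'px': [555.0, 226.0], 'L': 77.4, 'w': 17.6, 'front': [553.5, 691.0], 'rear': [477.0, 679.6], 'mid': [528.8, 687.3], 'ang': 8.5}
{'px': [95.0, 292.0], 'L': 112.5, 'w': 48.4, 'front': [686.7, -37.5], 'rear': [579.1, -4.7], 'mid': [662.8, -30.2], 'ang': -17.0}
{'px': [474.0, 292.0], 'L': 113.8, 'w': 49.1, 'front': [685.4, 598.4], 'rear': [576.5, 565.3], 'mid': [661.4, 591.1], 'ang': 16.9}
{'px': [416.0, 344.0], 'L': 509.6, 'w': 57.1, 'front': [731.4, 233.0], 'rear': [726.2, 742.5], 'mid': [731.1, 258.0], 'ang': -89.4}
```

Request:
apply_moves(deltas=[20,-410,50,0,20,-410,50,0,20,-410,50,0,20,-410,50,0,20,-410,50,0,20,-410,50,0,20,-410,50,0,20,-410,50,0,20,-410,50,0,20,-410,50,0])

```text
time_s: 3.77
ee_pos: [449.9, -132.4, 350.8]
ee_rot: [0.0, 1.0, 0.0, 0.001]
ft_force: [0.8, -0.4, 0.8]
width: 0.999
grasp_force: 0.0
```

Request:
apply_moves(deltas=[0,0,0,0,0,0,0,0,0,0,0,0])

```text
time_s: 4.02
ee_pos: [450.4, -129.2, 350.0]
ee_rot: [-0.0, 1.0, 0.0, -0.0]
ft_force: [-0.5, 1.5, -0.0]
width: 1.006
grasp_force: 0.0
```

Run:
```python
from h import *
s=env.get_state(); print(s['time_s'],s['ee_pos'])
c=cam('wrist'); print(c['E'][:3,3]); save('w2',grab_frame('wrist'))
```

```text
4.0167 [ 450.43413582 -129.18655441  350.0427535 ]
[ 375.10956716 -130.19479962  535.05341315]
```

View pics/w2.png

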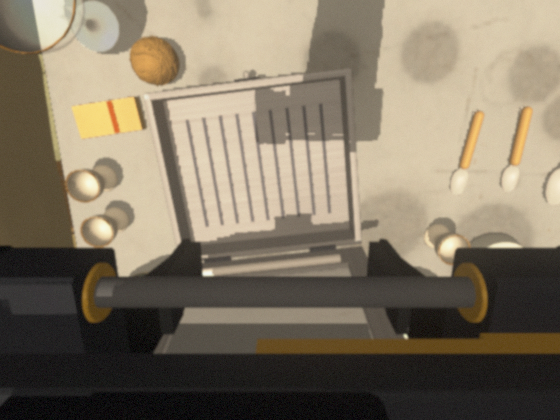

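The picture shows the case turned slightly: front top corners at (147,96) and (351,70), right rear near (360,241), catch at (251,74). I'll compute its pose.

Run:
```python
from h import *
c=cam('wrist')
for u,v in [(147,96),(351,70),(360,241),(178,255),(251,74)]: print((u,v),onz(c,u,v,62).round(1))
im=cv2.imread('pics/w2.png'); cv2.imwrite('pics/w2c.png',cv2.resize(im[55:275,130:380],None,fx=3.2,fy=2.7,interpolation=cv2.INTER_CUBIC))
```

```text
(147, 96) [ 356.3 -312.8   62. ]
(351, 70) [323.  -41.9  62. ]
(360, 241) [562.9 -14.7  62. ]
(178, 255) [ 586.5 -290.3   62. ]
(251, 74) [ 328.3 -173.2   62. ]
```

View pics/w2c.png

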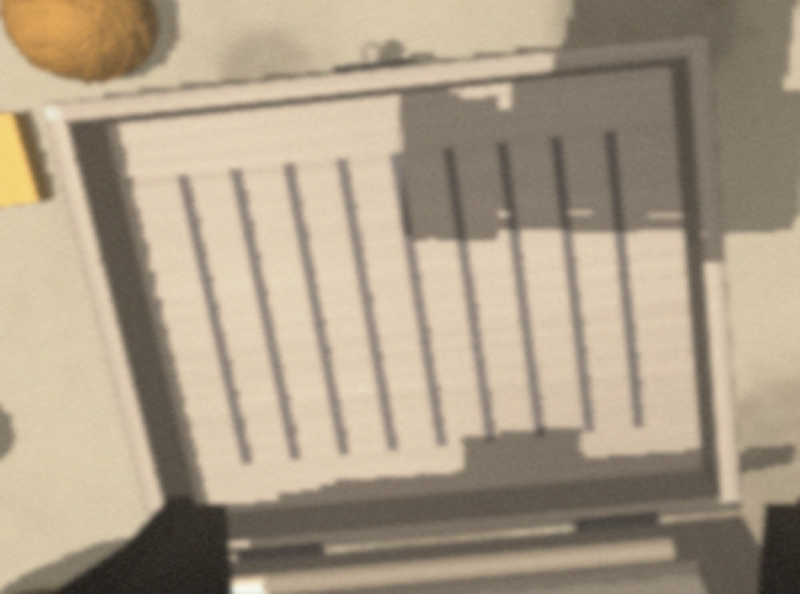

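The chamber is at about (461,-165) with yaw about 6.5°. Picking teaspoon A first.

Request:
apply_moves(deltas=[-11,284,-230,-8.5,-11,284,-230,-8.5,-11,284,-230,-8.5,-11,284,-230,-8.5,-11,284,-230,-8.5,-11,284,-230,-8.5,-11,284,-230,-8.5,-11,284,-230,-8.5,-11,284,-230,-8.5,-11,284,-230,-8.5], fingers=45)

```text
time_s: 4.9
ee_pos: [435.0, 160.1, 115.5]
ee_rot: [0.069, 0.998, -0.001, -0.003]
ft_force: [-0.2, -0.2, -0.6]
width: 0.521
grasp_force: 0.0
```

Request:
apply_moves(deltas=[0,0,0,0,0,0,0,0,0,0,0,0,0,0,-40,0,0,0,-75,0,0,0,-100,0,0,0,-101,0,0,0,-101,0,0,0,-101,0])

```text
time_s: 5.65
ee_pos: [440.7, 154.3, 21.0]
ee_rot: [0.074, 0.997, 0.001, 0.001]
ft_force: [0.6, -0.2, 0.6]
width: 0.516
grasp_force: 0.0
```

Request:
apply_moves(deltas=[0,0,0,0,0,0,0,0,0,0,0,0,0,0,0,0,0,0,0,0,0,0,0,0], fingers=0)

```text
time_s: 6.15
ee_pos: [439.5, 154.3, 19.3]
ee_rot: [0.074, 0.997, 0.0, 0.0]
ft_force: [-0.0, -0.4, 0.0]
width: 0.147
grasp_force: 0.0
```

Request:
apply_moves(deltas=[0,0,30,0,0,0,60,0,0,0,100,0,0,0,121,0,0,0,121,0,0,0,121,0])

```text
time_s: 6.65
ee_pos: [440.1, 154.7, 141.3]
ee_rot: [0.074, 0.997, 0.001, 0.001]
ft_force: [-0.2, -0.6, -0.4]
width: 0.01
grasp_force: 0.0
```

The grip closed on nothing, so I'll look where the teaspoon is now.

Run:
```python
from h import *
c=cam('wrist'); print(c['E'][:3,3]); im=grab_frame('wrist'); save('w3',im); show(handles(im,c)[:4])
im=grab_frame('side'); save('s3',cv2.resize(im[200:320,230:430],None,fx=4,fy=4,interpolation=cv2.INTER_CUBIC))
```

```text
[365.18427735 164.44933232 326.19418909]
{'px': [544.0, 91.0], 'L': 114.8, 'w': 17.9, 'front': [443.4, 398.7], 'rear': [328.5, 398.0], 'mid': [418.4, 398.5], 'ang': 0.3}
{'px': [454.0, 109.0], 'L': 114.5, 'w': 16.0, 'front': [447.5, 311.9], 'rear': [333.7, 324.8], 'mid': [422.6, 314.7], 'ang': -6.5}
{'px': [363.0, 148.0], 'L': 88.4, 'w': 14.9, 'front': [456.4, 230.5], 'rear': [368.2, 235.2], 'mid': [431.5, 231.9], 'ang': -3.0}
{'px': [285.0, 166.0], 'L': 88.4, 'w': 13.5, 'front': [462.1, 151.3], 'rear': [374.7, 164.5], 'mid': [437.4, 155.0], 'ang': -8.6}
```

View pics/w3.png

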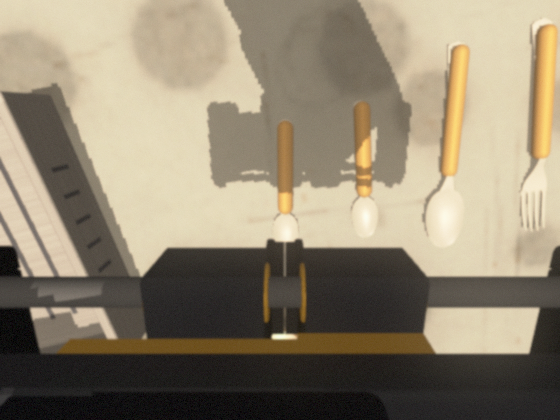

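The teaspoon at (285,166) has not moved, so the fingers closed without contact. I'll retry slightly lower and watch the closing.

Request:
apply_moves(deltas=[0,0,0,0,0,0,0,0,0,0,-20,0,0,0.7,-60,0,0,0.7,-90,0,0,0.7,-110,0,0,0.7,-122,0,0,0.7,-122,0,0,0.7,-122,0], fingers=45)

```text
time_s: 7.5
ee_pos: [438.7, 154.4, 17.4]
ee_rot: [0.074, 0.997, -0.001, -0.001]
ft_force: [1.0, 0.7, 0.9]
width: 0.505
grasp_force: 0.0
```

Request:
apply_moves(deltas=[0,0,0,0,0,0,0,0,0,0,0,0,0,0,0,0,0,0,0,0], fingers=0)

```text
time_s: 7.92
ee_pos: [439.7, 155.1, 18.6]
ee_rot: [0.074, 0.997, 0.0, 0.0]
ft_force: [-0.4, 0.5, 0.8]
width: 0.221
grasp_force: 0.0
```

Request:
apply_moves(deltas=[0,0,0,0,0,0,0,0])

```text
time_s: 8.08
ee_pos: [439.5, 155.0, 18.3]
ee_rot: [0.074, 0.997, 0.0, 0.0]
ft_force: [-1.0, 0.4, -0.1]
width: 0.067
grasp_force: 0.0
```

Request:
apply_moves(deltas=[0,0,0,0,0,0,0,0])

```text
time_s: 8.25
ee_pos: [439.4, 154.9, 18.2]
ee_rot: [0.074, 0.997, -0.0, -0.0]
ft_force: [-0.9, 0.0, -0.3]
width: 0.016
grasp_force: 0.0
```

Run:
```python
from h import *
c=cam('wrist'); im=grab_frame('side'); save('s4',cv2.resize(im[190:290,270:370],None,fx=5.9,fy=5.9,interpolation=cv2.INTER_CUBIC))
```

```text
(no output)
```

View pics/s4.png

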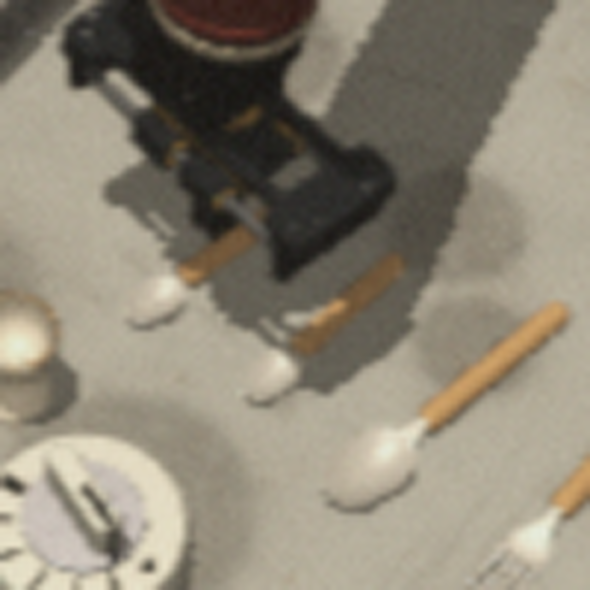

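Run:
```python
from h import *
print(env.tip_extent, env.get_state()); print([a for a in dir(env) if a[0]!='_'])
```

```text
17.0 {'time_s': 8.3, 'joint_pos': array([-0.74584123,  0.14838747,  0.33409747,  2.11451925, -0.06249231,
        0.88777604,  1.04728209]), 'joint_vel': array([ 1.01796390e-03,  1.30667681e-03,  5.80206706e-04,  2.48620478e-04,
       -1.98183017e-04,  1.03128074e-05, -5.81687027e-04]), 'effort': array([ 7.35180110e-04, -4.06170809e+01,  2.06839755e+00, -3.20556879e+01,
        8.61215842e-03,  8.74562608e-02, -2.15255445e-04]), 'ee_pos': array([439.38143976, 154.89857356,  18.15165207]), 'ee_rot': array([ 7.38508380e-02,  9.97269298e-01, -2.61200108e-05, -8.07339407e-06]), 'ft_force': array([ 0.22870767, -0.18091671, -0.48533496]), 'moment': array([ 0.02781395, -0.00602105,  0.05293731]), 'grasp_force': 0.0, 'width': 0.005527734708329312}
['PlanningError', 'get_state', 'hand_in', 'tip_extent']
```

View pics/s3.png

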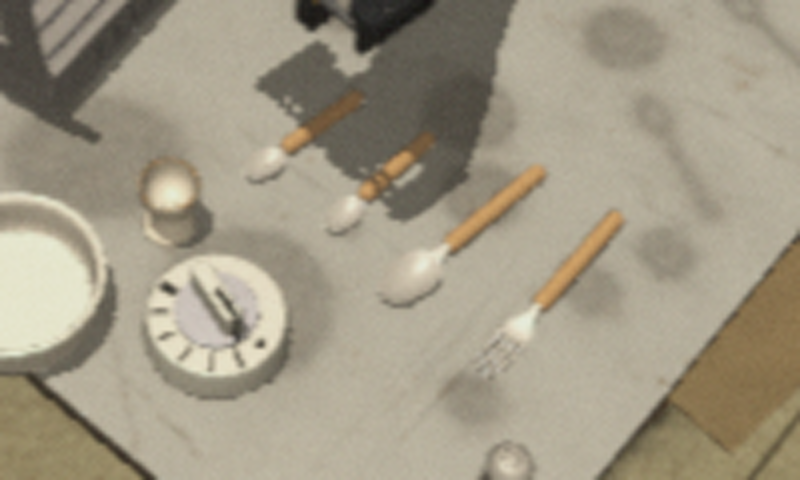

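Run:
```python
from h import *
c=cam('side'); im=grab_frame('side').copy()
big=cv2.resize(im[200:260,285:345],None,fx=9.8,fy=9.8,interpolation=cv2.INTER_CUBIC)
for z,col in [(1,(255,0,0)),(18,(0,255,0)),(60,(0,0,255)),(118,(255,255,0))]:
    u,v=proj(c,[439.4,154.9,z]); print(z,u,v)
    cv2.circle(big,(int((u-285+.5)*9.8),int((v-200+.5)*9.8)),6,col,2)
save('s5',big)
```

```text
1 305.1936287952157 234.77398377288915
18 305.43290758950826 231.89555231490317
60 306.0420335834925 224.56800192271137
118 306.92787273024675 213.91169920156213
```

View pics/s5.png

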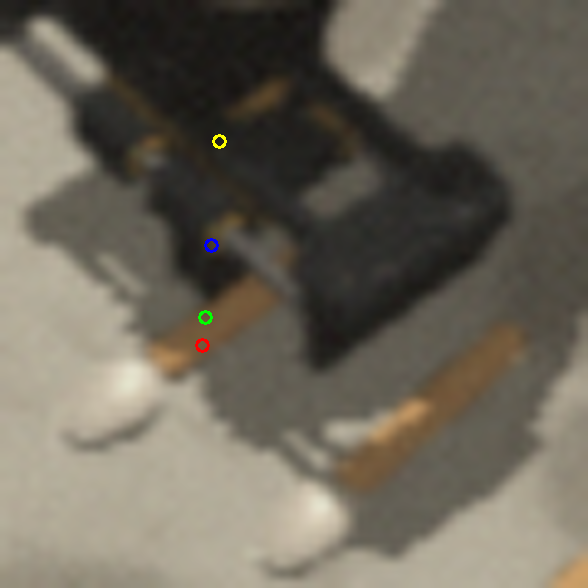

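The projected markers show bare handle where the fingertips should be. The real tips end about 35 mm above the point reported, and the wrist view agrees. I'll open and go down in small steps, watching the force.

Request:
apply_moves(deltas=[0,0,0,0,0,0,0,0,0,0,0,0,0,0,0,0,0,0,0,0,0,0,0,0,0,0,-10,0,0,0,-20,0,0,0,-20,0,0,0,-20,0], fingers=45)

```text
time_s: 9.18
ee_pos: [438.5, 154.4, -2.9]
ee_rot: [0.074, 0.997, -0.001, -0.001]
ft_force: [0.1, 0.1, 0.5]
width: 0.514
grasp_force: 0.0
```

Request:
apply_moves(deltas=[0,0,0,0,0,0,-3,0,0,0,-6,0,0,0,-6,0])

```text
time_s: 9.52
ee_pos: [439.1, 154.8, -8.3]
ee_rot: [0.074, 0.997, -0.0, -0.0]
ft_force: [-0.6, -0.7, 0.8]
width: 0.516
grasp_force: 0.0
```

Run:
```python
from h import *
s=env.get_state(); print(s['ee_pos'],s['ft_force'],s['width'])
c=cam('side'); im=grab_frame('side').copy()
big=cv2.resize(im[200:260,285:345],None,fx=9.8,fy=9.8,interpolation=cv2.INTER_CUBIC)
p=s['ee_pos']
for z,col in [(0,(255,0,0)),(15,(0,255,0)),(34,(0,0,255))]:
  for dy in (-22,22):
    u,v=proj(c,[p[0],p[1]+dy,z]); 
    cv2.circle(big,(int((u-285+.5)*9.8),int((v-200+.5)*9.8)),6,col,2)
save('s6',big); save('w6',grab_frame('wrist'))
```

```text
[439.11276153 154.81366701  -8.31532761] [-0.58492885 -0.6837108   0.83936049] 0.5159394361357363
```

View pics/s6.png

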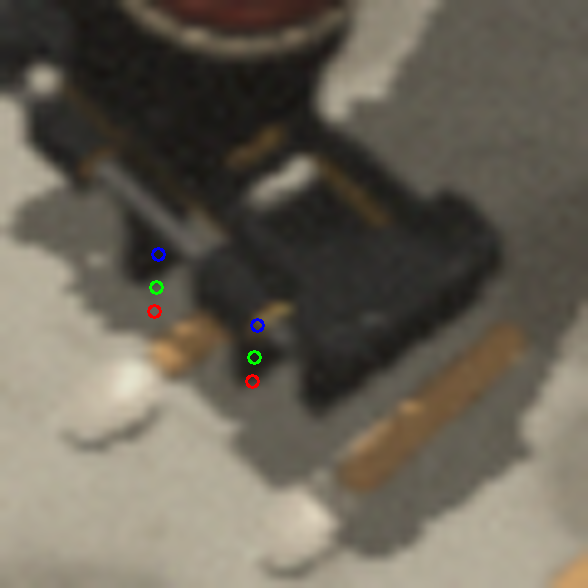

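Still no contact; the left fingertip shows at (150,280), roughly 10–15 mm up. Going lower.

Request:
apply_moves(deltas=[0,0,-2,0,0,0,-5,0,0,0,-5,0,0,0,-5,0])

```text
time_s: 9.95
ee_pos: [439.2, 154.8, -13.0]
ee_rot: [0.074, 0.997, -0.0, -0.0]
ft_force: [0.6, 0.3, 0.0]
width: 0.517
grasp_force: 0.0
```

Request:
apply_moves(deltas=[0,0,-2,0,0,0,-3,0,0,0,-3,0,0,0,-3,0])

```text
time_s: 10.28
ee_pos: [439.4, 154.9, -15.9]
ee_rot: [0.074, 0.997, -0.0, -0.0]
ft_force: [-0.2, -0.1, 0.1]
width: 0.509
grasp_force: 0.0
```

Request:
apply_moves(deltas=[0,0,0,0,0,0,0,0,0,0,0,0,0,0,0,0,0,0,0,0,0,0,0,0,0,0,0,0,0,0,0,0], fingers=0)

```text
time_s: 10.95
ee_pos: [439.4, 155.0, -15.8]
ee_rot: [0.074, 0.997, 0.0, -0.0]
ft_force: [-0.0, 0.4, 0.1]
width: 0.161
grasp_force: 30.0
```

Gripped at 14 mm with 30 N, at a reported z of -16. Carrying it to the chamber slot at y = -90.

Request:
apply_moves(deltas=[0,0,20,0,0,0,50,0,0,0,90,0,0,0,116,0,0,0,116,0])

```text
time_s: 11.37
ee_pos: [442.4, 156.3, 105.5]
ee_rot: [0.074, 0.997, 0.002, 0.003]
ft_force: [0.2, 1.3, -0.5]
width: 0.16
grasp_force: 30.0
```

Request:
apply_moves(deltas=[3,-35,0,2,6,-75,0,4,9,-115,0,6,12,-155,0,8,15,-195,0,10,18,-235,0,12,21,-275,0,14,25,-315,0,15,28,-355,0,15,32,-390,0,15])

```text
time_s: 12.2
ee_pos: [470.8, -237.8, 100.1]
ee_rot: [-0.057, 0.998, -0.0, 0.0]
ft_force: [1.1, -0.1, 0.4]
width: 0.162
grasp_force: 30.0
```

Request:
apply_moves(deltas=[0,-19,0,0,0,-19,0,0,0,-19,0,0])

```text
time_s: 12.45
ee_pos: [470.7, -255.0, 99.6]
ee_rot: [-0.056, 0.998, -0.0, -0.001]
ft_force: [-0.3, 0.8, -0.6]
width: 0.161
grasp_force: 30.0
```

Run:
```python
from h import *
s=env.get_state(); print(s['ee_pos'],s['width'],s['grasp_force'])
c=cam('wrist'); im=grab_frame('wrist'); save('w7',im)
```

```text
[ 470.65762502 -255.04840327   99.61910337] 0.16079953531085694 29.998790323734283
```

View pics/w7.png

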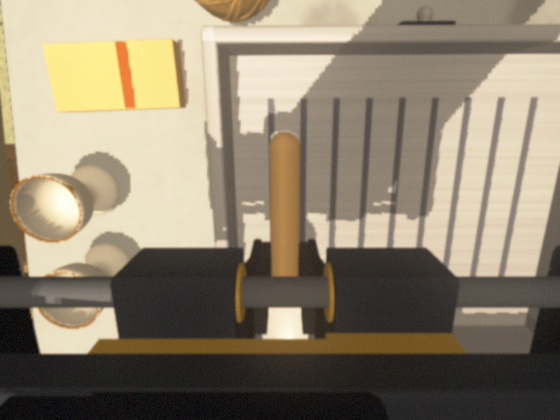

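The teaspoon hangs in line with the floor slots, its handle at (285,200) and the left wall at column 215. Lowering and releasing, then back towards teaspoon B.

Request:
apply_moves(deltas=[0,0,-40,0,0,0,-75,0,0,0,-92,0,0,0,-99,0,0,0,-99,0,0,0,-99,0])

```text
time_s: 13.0
ee_pos: [471.8, -252.7, 1.3]
ee_rot: [-0.058, 0.998, 0.0, -0.0]
ft_force: [0.4, -0.5, 0.2]
width: 0.161
grasp_force: 30.0
```

Request:
apply_moves(deltas=[0,0,0,0,0,0,0,0,0,0,0,0,0,0,0,0], fingers=32)

```text
time_s: 13.33
ee_pos: [471.8, -254.0, 1.6]
ee_rot: [-0.057, 0.998, -0.0, 0.0]
ft_force: [-0.8, -0.5, -0.2]
width: 0.34
grasp_force: 0.0
```

Request:
apply_moves(deltas=[0,0,20,0,0,0,60,0,0,0,99,0,0,25,129,0,-8,65,159,0,-12,105,169,0,-16,145,169,-9.5,-20,185,169,-9.5,-25,225,169,-9.5,-30,265,169,-9.5])

```text
time_s: 14.17
ee_pos: [442.3, 1.4, 170.8]
ee_rot: [0.026, 1.0, 0.0, 0.001]
ft_force: [0.7, 0.4, -0.7]
width: 0.37
grasp_force: 0.0
```

Request:
apply_moves(deltas=[-8.5,40,0,0,-8.5,80,0,0,-8.5,120,0,0,-8.5,160,0,0,-8.5,200,0,0,-8.5,220,0,0,-8.5,220,0,0,-8.5,220,0,0], fingers=45)

```text
time_s: 14.83
ee_pos: [434.0, 220.4, 170.0]
ee_rot: [0.025, 1.0, -0.0, -0.0]
ft_force: [-0.0, -1.0, 0.3]
width: 0.515
grasp_force: 0.0
```

Run:
```python
from h import *
s=env.get_state(); print(s['time_s'],s['ee_pos'],s['width'])
c=cam('wrist'); im=grab_frame('wrist'); save('w8',im); show(handles(im[:240],c))
```

```text
14.8333 [434.01021942 220.35042588 169.98254836] 0.5150836588783851
{'px': [459.0, 128.0], 'L': 114.6, 'w': 15.9, 'front': [443.7, 398.5], 'rear': [329.1, 397.7], 'mid': [418.7, 398.3], 'ang': 0.4}
{'px': [379.0, 137.0], 'L': 114.4, 'w': 15.0, 'front': [448.2, 311.6], 'rear': [334.5, 324.5], 'mid': [423.3, 314.4], 'ang': -6.5}
{'px': [296.0, 162.0], 'L': 87.4, 'w': 13.5, 'front': [456.2, 230.1], 'rear': [368.9, 235.1], 'mid': [431.2, 231.5], 'ang': -3.3}
```

Teaspoon B is unmoved at (432,231.5). Picking it.

Request:
apply_moves(deltas=[-1.6,11,-40,0,-1.6,11,-80,0,-1.6,11,-120,0,-1.6,11,-155,0,-1.6,11,-175,0,-1.6,11,-186,0,-1.6,11,-186,0,-1.6,11,-186,0])

```text
time_s: 15.55
ee_pos: [433.4, 230.0, -15.1]
ee_rot: [0.027, 1.0, -0.0, 0.0]
ft_force: [0.5, 0.5, 0.2]
width: 0.513
grasp_force: 0.0
```

Request:
apply_moves(deltas=[0,0,0,0,0,0,0,0,0,0,0,0,0,0,0,0,0,0,0,0,0,0,0,0,0,0,0,0,0,0,0,0], fingers=0)

```text
time_s: 16.22
ee_pos: [432.9, 230.9, -15.5]
ee_rot: [0.026, 1.0, 0.0, 0.0]
ft_force: [-1.6, -0.1, 6.0]
width: 0.16
grasp_force: 30.0
```

Request:
apply_moves(deltas=[0,0,20,0,0,0,50,0,0,0,90,0,0,0,116,0,0,0,116,0,0,0,116,0])

```text
time_s: 16.72
ee_pos: [433.5, 231.3, 101.5]
ee_rot: [0.026, 1.0, 0.001, 0.001]
ft_force: [-0.1, 0.2, -0.8]
width: 0.157
grasp_force: 30.0
```

Request:
apply_moves(deltas=[3,-35,0,2,6,-74,0,4,9,-113,0,6,12,-152,0,8,15,-191,0,9.5,18,-230,0,9.5,21,-269,0,9.5,25,-308,0,9.5,28,-347,0,9.5,32,-380,0,9.5])

```text
time_s: 17.55
ee_pos: [463.2, -152.1, 99.0]
ee_rot: [-0.056, 0.998, -0.0, -0.001]
ft_force: [1.3, 0.8, -0.4]
width: 0.157
grasp_force: 30.0
```

Request:
apply_moves(deltas=[0,-30,0,0,0,-46,0,0,0,-46,0,0,0,-46,0,0])

```text
time_s: 17.88
ee_pos: [463.5, -195.8, 98.8]
ee_rot: [-0.056, 0.998, -0.0, -0.001]
ft_force: [0.9, 0.8, -0.2]
width: 0.159
grasp_force: 30.0
```

Request:
apply_moves(deltas=[0,0,-40,0,0,0,-75,0,0,0,-92,0,0,0,-99,0,0,0,-99,0,0,0,-99,0])

```text
time_s: 18.38
ee_pos: [464.4, -193.9, 0.5]
ee_rot: [-0.058, 0.998, 0.0, -0.001]
ft_force: [0.9, 0.1, -0.1]
width: 0.16
grasp_force: 30.0
```

Request:
apply_moves(deltas=[0,0,0,0,0,0,0,0,0,0,0,0,0,0,0,0], fingers=32)

```text
time_s: 18.72
ee_pos: [464.9, -195.2, 1.4]
ee_rot: [-0.057, 0.998, -0.0, 0.0]
ft_force: [-0.9, -0.3, 0.4]
width: 0.339
grasp_force: 0.0
```

Request:
apply_moves(deltas=[0,0,20,0,0,0,60,0,0,0,100,0,0,0,140,0,0,0,179,0,0,0,219,0,0,0,239,0,0,0,239,0,0,0,239,0])

```text
time_s: 19.47
ee_pos: [465.3, -195.5, 241.4]
ee_rot: [-0.057, 0.998, -0.0, 0.001]
ft_force: [-0.3, 0.4, 0.4]
width: 0.371
grasp_force: 0.0
```

Run:
```python
from h import *
s=env.get_state(); print(s['time_s'],s['ee_pos'],s['width'])
c=cam('wrist'); im=grab_frame('wrist'); save('w9',im); show(handles(im[:240],c,23.5))
```

```text
19.4667 [ 465.33679482 -195.49964081  241.3606983 ] 0.37139415137145443
{'px': [193.0, 22.0], 'L': 64.9, 'w': 52.5, 'front': [312.0, -280.6], 'rear': [310.1, -345.4], 'mid': [311.3, -305.6], 'ang': 88.3}
{'px': [129.0, 85.0], 'L': 45.9, 'w': 9.7, 'front': [405.8, -378.5], 'rear': [360.3, -385.1], 'mid': [381.0, -382.1], 'ang': 8.2}
{'px': [163.0, 84.0], 'L': 44.7, 'w': 5.0, 'front': [400.1, -340.3], 'rear': [355.9, -346.8], 'mid': [375.3, -343.9], 'ang': 8.4}
{'px': [235.0, 156.0], 'L': 87.0, 'w': 14.3, 'front': [493.0, -251.3], 'rear': [406.7, -261.5], 'mid': [468.2, -254.3], 'ang': 6.7}
{'px': [286.0, 155.0], 'L': 87.0, 'w': 13.3, 'front': [486.1, -191.4], 'rear': [399.8, -202.0], 'mid': [461.3, -194.4], 'ang': 7.0}
{'px': [55.0, 175.0], 'L': 132.8, 'w': 29.4, 'front': [580.9, -471.3], 'rear': [448.1, -472.0], 'mid': [555.9, -471.5], 'ang': 0.3}
```

View pics/w9.png

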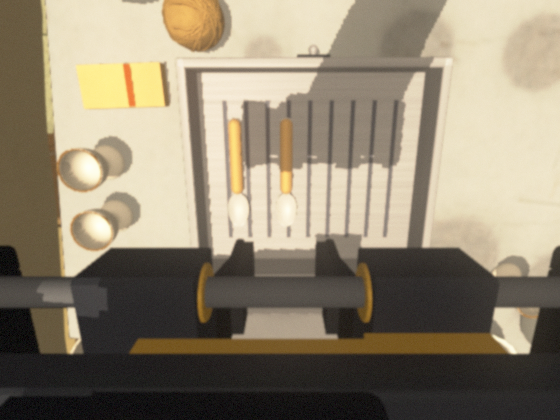

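The two teaspoons lie in the chamber at (235,156) and (286,155), inside the floor edges at columns 203–415. Next the spoon.

Request:
apply_moves(deltas=[-20,400,-70,-13,-20,400,-70,-13,-20,400,-70,-13,-20,400,-70,-13,-20,400,-70,-13,-20,400,-70,-13,-20,400,-70,-13,-20,400,-70,-13,-20,400,-70,-13,-20,400,-70,-13], fingers=45)

```text
time_s: 20.35
ee_pos: [443.5, 200.8, 169.2]
ee_rot: [0.057, 0.998, -0.001, -0.001]
ft_force: [0.7, -0.7, 0.2]
width: 0.516
grasp_force: 0.0
```

Request:
apply_moves(deltas=[-20,100,0,0,-20,100,0,0,-20,100,0,0,-20,100,0,0,-20,100,0,0,-20,100,0,0])

```text
time_s: 20.85
ee_pos: [424.8, 297.9, 169.8]
ee_rot: [0.057, 0.998, -0.001, -0.001]
ft_force: [0.1, -0.7, 0.0]
width: 0.522
grasp_force: 0.0
```

Run:
```python
from h import *
s=env.get_state(); print(s['time_s'],s['ee_pos'],s['ee_rot'][0],s['width'])
c=cam('wrist'); im=grab_frame('wrist'); save('w10',im); show(handles(im[:240],c))
```

```text
20.85 [424.83945321 297.85989103 169.83038036] 0.05695143221662635 0.5216941500445577
{'px': [379.0, 135.0], 'L': 114.7, 'w': 14.9, 'front': [443.7, 398.4], 'rear': [329.0, 397.9], 'mid': [418.7, 398.3], 'ang': 0.3}
{'px': [301.0, 148.0], 'L': 114.9, 'w': 14.8, 'front': [448.1, 312.0], 'rear': [333.9, 324.4], 'mid': [423.2, 314.7], 'ang': -6.2}
```

Request:
apply_moves(deltas=[-0.5,16.5,-35,0,-0.5,16.5,-75,0,-0.5,16.5,-115,0,-0.5,16.5,-150,0,-0.5,16.5,-175,0,-0.5,16.5,-186,0,-0.5,16.5,-186,0,-0.5,16.5,-186,0])

```text
time_s: 21.57
ee_pos: [425.1, 315.3, -14.2]
ee_rot: [0.057, 0.998, -0.0, 0.0]
ft_force: [0.7, 0.4, 0.7]
width: 0.519
grasp_force: 0.0
```

Request:
apply_moves(deltas=[0,0,0,0,0,0,0,0,0,0,0,0,0,0,0,0,0,0,0,0,0,0,0,0,0,0,0,0,0,0,0,0], fingers=0)

```text
time_s: 22.23
ee_pos: [424.6, 316.1, -14.5]
ee_rot: [0.056, 0.998, 0.0, 0.0]
ft_force: [-1.6, -1.4, 6.2]
width: 0.157
grasp_force: 30.0
```

Request:
apply_moves(deltas=[0,0,20,0,0,0,50,0,0,0,90,0,0,0,116,0,0,0,116,0,0,0,116,0])

```text
time_s: 22.73
ee_pos: [425.2, 316.7, 102.4]
ee_rot: [0.056, 0.998, 0.001, 0.001]
ft_force: [-0.2, -0.4, -2.2]
width: 0.155
grasp_force: 30.0
```

Request:
apply_moves(deltas=[3,-35,0,2,6,-72,0,4,9,-109,0,6,12,-146,0,8,15,-183,0,10,18,-220,0,12,21,-257,0,13,25,-294,0,13,28,-331,0,13,33,-360,0,13])

```text
time_s: 23.57
ee_pos: [455.8, -47.1, 99.6]
ee_rot: [-0.056, 0.998, -0.0, -0.001]
ft_force: [0.5, 0.4, -1.5]
width: 0.153
grasp_force: 30.0
```

Request:
apply_moves(deltas=[0,-30,0,0,0,-60,0,0,0,-89,0,0,0,-89,0,0,0,-89,0,0])

```text
time_s: 23.98
ee_pos: [456.1, -134.5, 99.7]
ee_rot: [-0.055, 0.998, -0.0, -0.001]
ft_force: [-0.7, 0.3, -0.9]
width: 0.153
grasp_force: 30.0
```

Request:
apply_moves(deltas=[2,0,-40,0,2,0,-75,0,2,0,-92,0,2,0,-99,0,2,0,-99,0,2,0,-99,0])

```text
time_s: 24.48
ee_pos: [458.9, -132.0, 1.3]
ee_rot: [-0.058, 0.998, 0.0, -0.001]
ft_force: [-0.5, 0.3, -0.1]
width: 0.165
grasp_force: 30.0
```

Request:
apply_moves(deltas=[0,0,0,0,0,0,0,0,0,0,0,0,0,0,0,0], fingers=32)

```text
time_s: 24.82
ee_pos: [459.7, -132.9, 2.3]
ee_rot: [-0.057, 0.998, 0.0, 0.0]
ft_force: [-0.7, 0.4, 1.1]
width: 0.338
grasp_force: 0.0
```

Request:
apply_moves(deltas=[0,0,20,0,0,0,60,0,0,0,99,0,0,25,129,0,-8,65,159,0,-12,100,169,0,-16,138,169,-6.5,-20,176,169,-6.5,-25,214,169,-6.5,-30,250,169,-6.5])

```text
time_s: 25.65
ee_pos: [428.8, 119.3, 171.6]
ee_rot: [-0.0, 1.0, 0.0, 0.001]
ft_force: [0.3, 0.1, 0.2]
width: 0.367
grasp_force: 0.0
```

Request:
apply_moves(deltas=[-5,38,0,0,-5,76,0,0,-5,115,0,0,-5,150,0,0,-5,190,0,0,-5,230,0,0,-5,270,0,0,-5,270,0,0,-5,270,0,0], fingers=45)

```text
time_s: 26.4
ee_pos: [423.3, 389.2, 170.4]
ee_rot: [-0.002, 1.0, -0.0, -0.0]
ft_force: [0.1, -0.8, -0.2]
width: 0.521
grasp_force: 0.0
```

Run:
```python
from h import *
s=env.get_state(); print(s['time_s'],s['ee_pos'],s['ee_rot'],s['width'])
c=cam('wrist'); im=grab_frame('wrist'); save('w11',im); show(handles(im[:240],c))
```

```text
26.4 [423.29529648 389.18572012 170.40860511] [-2.19339698e-03  9.99997483e-01 -2.14777634e-04 -4.20404761e-04] 0.5211738561287141
{'px': [293.0, 147.0], 'L': 113.9, 'w': 13.7, 'front': [443.7, 397.9], 'rear': [329.8, 397.2], 'mid': [418.7, 397.7], 'ang': 0.3}
{'px': [554.0, 227.0], 'L': 37.4, 'w': 13.7, 'front': [482.9, 685.4], 'rear': [445.6, 682.2], 'mid': [458.0, 683.2], 'ang': 4.9}
```

Request:
apply_moves(deltas=[-3,8.5,-35,0,-3,8.5,-75,0,-3,8.5,-115,0,-3,8.5,-150,0,-3,8.5,-175,0,-3,8.5,-186,0,-3,8.5,-186,0,-3,8.5,-186,0])

```text
time_s: 27.12
ee_pos: [422.3, 395.0, -13.9]
ee_rot: [0.0, 1.0, 0.0, 0.0]
ft_force: [0.3, 0.6, -0.2]
width: 0.517
grasp_force: 0.0
```

Request:
apply_moves(deltas=[0,0,0,0,0,0,0,0,0,0,0,0,0,0,0,0,0,0,0,0,0,0,0,0,0,0,0,0,0,0,0,0], fingers=0)

```text
time_s: 27.78
ee_pos: [421.6, 395.8, -14.4]
ee_rot: [-0.0, 1.0, 0.0, 0.0]
ft_force: [-0.9, -0.2, 5.8]
width: 0.157
grasp_force: 30.0
```

Request:
apply_moves(deltas=[0,0,20,0,0,0,50,0,0,0,90,0,0,0,116,0,0,0,116,0,0,0,116,0])

```text
time_s: 28.28
ee_pos: [422.2, 396.2, 102.5]
ee_rot: [-0.0, 1.0, 0.001, 0.001]
ft_force: [0.0, -0.4, -1.2]
width: 0.156
grasp_force: 30.0
```

Request:
apply_moves(deltas=[3,-35,0,1,6,-72,0,2,9,-109,0,4,12,-146,0,5,15,-183,0,6.5,18,-220,0,6.5,21,-257,0,6.5,25,-294,0,6.5,28,-331,0,6.5,32,-360,0,6.5])

```text
time_s: 29.12
ee_pos: [451.9, 32.2, 99.5]
ee_rot: [-0.056, 0.998, -0.0, -0.001]
ft_force: [1.5, -0.4, -1.6]
width: 0.153
grasp_force: 30.0
```

Request:
apply_moves(deltas=[0,-35,0,0,0,-70,0,0,0,-100,0,0,0,-113,0,0,0,-113,0,0,0,-113,0,0])

```text
time_s: 29.62
ee_pos: [452.4, -77.9, 99.8]
ee_rot: [-0.056, 0.998, -0.0, -0.001]
ft_force: [-0.0, 0.1, -0.9]
width: 0.151
grasp_force: 30.0
```

Request:
apply_moves(deltas=[2,0,-40,0,2,0,-75,0,2,0,-92,0,2,0,-99,0,2,0,-99,0,2,0,-99,0])

```text
time_s: 30.12
ee_pos: [455.0, -76.3, 1.4]
ee_rot: [-0.058, 0.998, 0.0, -0.001]
ft_force: [1.0, 0.1, -0.3]
width: 0.163
grasp_force: 30.0
```

Request:
apply_moves(deltas=[0,0,0,0,0,0,0,0,0,0,0,0,0,0,0,0], fingers=32)

```text
time_s: 30.45
ee_pos: [455.7, -77.4, 2.3]
ee_rot: [-0.057, 0.998, 0.0, 0.0]
ft_force: [0.4, -0.6, -0.8]
width: 0.337
grasp_force: 0.0
```

Request:
apply_moves(deltas=[0,0,20,0,0,0,60,0,0,0,100,0,0,0,140,0,0,0,180,0,-10,-30,220,0,-20,-60,240,0,-30,-80,250,0,-30,-80,250,0,-30,-80,250,0])

```text
time_s: 31.28
ee_pos: [425.4, -158.8, 253.1]
ee_rot: [-0.055, 0.998, 0.0, 0.001]
ft_force: [-0.0, 1.0, -1.1]
width: 0.366
grasp_force: 0.0
```

Run:
```python
from h import *
s=env.get_state(); print(s['time_s'],s['ee_pos'],s['width'])
c=cam('wrist'); im=grab_frame('wrist'); save('w12',im); show(handles(im[:240],c,23.5))
C=np.array([461,-165.]);a=np.radians(6.5);x=np.array([np.cos(a),np.sin(a)]);y=np.array([-x[1],x[0]])
for o in handles(im[:240],c,23.5): print(((o['mid']-C)@x).round(),((o['mid']-C)@y).round())
# hatch: scene & side
for n in ['scene','side']:
    c=cam(n); im=grab_frame(n); save(n+'12',im)
    for r in regions_of('hatch_front',n)[:1]:
        m=r['pixels'].astype(np.uint8); cn=max(cv2.findContours(m,0,2)[0],key=cv2.contourArea)
        print(n,r['p'],cv2.approxPolyDP(cn,6,True)[:,0].tolist())
        for h in (1.5,1.6,1.7):
            H=np.append(C+125*x,64.)
            for r_ in (0,271):
                for k in (-140,140):
                    P=H+np.append(-x*np.cos(h)*r_+y*k,np.sin(h)*r_); print(h,r_,k,np.round(proj(c,P)))
```

```text
31.2833 [ 425.39588407 -158.83683076  253.06545463] 0.36633796246645656
{'px': [23.0, 23.0], 'L': 71.9, 'w': 10.0, 'front': [304.9, -491.2], 'rear': [269.0, -429.0], 'mid': [292.4, -469.6], 'ang': -60.0}
{'px': [161.0, 56.0], 'L': 67.6, 'w': 62.6, 'front': [320.7, -282.4], 'rear': [293.5, -344.3], 'mid': [310.6, -305.3], 'ang': 66.3}
{'px': [136.0, 115.0], 'L': 45.1, 'w': 11.6, 'front': [399.5, -339.0], 'rear': [354.9, -345.9], 'mid': [374.8, -342.8], 'ang': 8.8}
{'px': [103.0, 118.0], 'L': 45.3, 'w': 10.6, 'front': [405.4, -377.8], 'rear': [360.6, -384.6], 'mid': [380.6, -381.5], 'ang': 8.6}
{'px': [303.0, 173.0], 'L': 113.6, 'w': 14.1, 'front': [481.0, -130.1], 'rear': [368.1, -142.6], 'mid': [456.2, -132.9], 'ang': 6.3}
{'px': [348.0, 174.0], 'L': 113.8, 'w': 14.3, 'front': [476.1, -73.6], 'rear': [363.0, -87.1], 'mid': [451.2, -76.6], 'ang': 6.8}
{'px': [35.0, 190.0], 'L': 121.4, 'w': 53.9, 'front': [547.7, -463.1], 'rear': [426.8, -474.6], 'mid': [522.8, -465.5], 'ang': 5.4}
{'px': [205.0, 183.0], 'L': 87.3, 'w': 14.7, 'front': [494.6, -251.2], 'rear': [407.8, -261.3], 'mid': [4
[... 322 characters left out ...]
202], [307, 196], [300, 216], [374, 262], [397, 176]]
1.5 0 -140 [373. 264.]
1.5 0 140 [298. 217.]
1.5 271 -140 [383. 185.]
1.5 271 140 [296. 142.]
1.6 0 -140 [373. 264.]
1.6 0 140 [298. 217.]
1.6 271 -140 [390. 180.]
1.6 271 140 [303. 139.]
1.7 0 -140 [373. 264.]
1.7 0 140 [298. 217.]
1.7 271 -140 [397. 177.]
1.7 271 140 [309. 136.]
side 0.89 [[158, 133], [178, 185], [239, 220], [228, 170], [202, 154], [204, 145]]
1.5 0 -140 [179. 183.]
1.5 0 140 [242. 220.]
1.5 271 -140 [169. 122.]
1.5 271 140 [241. 160.]
1.6 0 -140 [179. 183.]
1.6 0 140 [242. 220.]
1.6 271 -140 [163. 127.]
1.6 271 140 [235. 166.]
1.7 0 -140 [179. 183.]
1.7 0 140 [242. 220.]
1.7 271 -140 [157. 132.]
1.7 271 140 [229. 172.]
```

All four pieces are inside, at chamber y of -90, -29, 32 and 89 mm and x near 0. The hatch stands at about 1.7 rad. I'll check its window and frame before pushing.

Run:
```python
import cv2,numpy as np
a=cv2.imread('pics/scene0.png')[130:280,285:405]; b=cv2.imread('pics/side12.png')[110:240,140:260]
f=lambda i:cv2.resize(i,(390,560),interpolation=cv2.INTER_CUBIC)
cv2.imwrite('pics/hatch.png',cv2.convertScaleAbs(np.hstack([f(a),f(b)]),alpha=1.5))
```

```text
(no output)
```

View pics/hatch.png

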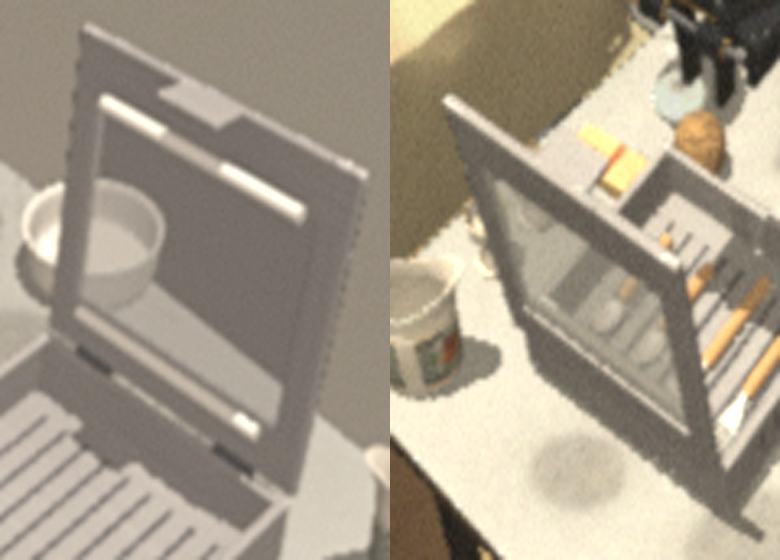

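Request:
apply_moves(deltas=[10,2,30,0,20,4,70,0,30,6,110,0,60,8,140,0,100,10,147,0,140,12,147,0,180,14,147,0,215,16,147,0,230,16,147,0,230,16,147,0], fingers=0)

```text
time_s: 32.37
ee_pos: [658.6, -139.1, 394.5]
ee_rot: [-0.059, 0.998, -0.0, -0.003]
ft_force: [0.2, 0.1, -0.2]
width: 0.007
grasp_force: 0.0
```

The window is tinted glass with a steel frame about 50 mm at the free edge and 30 mm at the sides. I'll push along the right-hand side frame, which also stays within reach, starting from behind.

Request:
apply_moves(deltas=[5,-40,0,0,10,-80,0,0,15,-115,0,0,15,-122,0,0,15,-122,0,0,15,-122,0,0])

```text
time_s: 32.87
ee_pos: [670.4, -263.2, 398.5]
ee_rot: [-0.057, 0.998, 0.0, -0.0]
ft_force: [1.3, 0.8, 0.0]
width: 0.003
grasp_force: 0.0
```

Run:
```python
from h import *
s=env.get_state(); print(s['time_s'],s['ee_pos'],s['ee_rot'],s['joint_pos'].round(2))
```

```text
32.8667 [ 670.37481113 -263.17643219  398.53123817] [-5.67837951e-02  9.98386382e-01  3.48251829e-04 -3.34223743e-04] [ 0.01  0.53  0.59  0.87 -0.29  1.81  2.15]
```

Request:
apply_moves(deltas=[0,0,-35,0,0,0,-70,0,0,0,-100,0,0,0,-107,0,0,0,-107,0,0,0,-107,0])

```text
time_s: 33.37
ee_pos: [671.1, -262.1, 293.9]
ee_rot: [-0.058, 0.998, -0.0, 0.001]
ft_force: [0.8, -0.3, 1.5]
width: 0.003
grasp_force: 0.0
```

Request:
apply_moves(deltas=[-10,-1,0,0,-20,-2,0,0,-30,-3.4,1,0,-40,-4.5,2,0,-50,-5.7,2,0,-60,-6.8,2,0,-70,-8,2,0,-80,-9,2,0,-92,-10.5,2,0,-92,-10.5,2,0])

```text
time_s: 34.2
ee_pos: [576.4, -275.4, 295.5]
ee_rot: [-0.056, 0.998, -0.0, 0.0]
ft_force: [0.1, -0.3, -0.4]
width: 0.003
grasp_force: 0.0
```

```bash
cat >> h.py <<'E'
def hatch():
    C=np.array([461,-165.]);a=np.radians(6.5);x=np.array([np.cos(a),np.sin(a)]);y=np.array([-x[1],x[0]]); H=np.append(C+125*x,64.)
    for n in ['scene','side']:
        c=cam(n); grab_frame(n); R=regions_of('hatch_front',n)
        if not R: print(n,'none'); continue
        m=R[0]['pixels']; best=[]
        for h in np.arange(0,1.76,.05):
            P=[H+np.append(-x*np.cos(h)*r+y*k,np.sin(h)*r) for r,k in((0,-140),(0,140),(271,140),(271,-140))]
            q=np.zeros(m.shape,np.uint8); cv2.fillPoly(q,[np.round([proj(c,p) for p in P]).astype(np.int32)],1)
            best.append(((m&(q>0)).sum()/(m|(q>0)).sum(),round(h,2)))
        print(n,R[0]['p'],sorted(best)[-3:])
E
python3 - <<'E'
from h import *
s=env.get_state(); print(s['time_s'],s['ee_pos'],s['ft_force']); hatch()
E
```

```text
34.2 [ 576.42534033 -275.44967021  295.46375227] [ 0.07130634 -0.33570013 -0.3931097 ]
scene 0.84 [(np.float64(0.8504411764705883), np.float64(1.5)), (np.float64(0.9150729335494328), np.float64(1.4)), (np.float64(0.9326269176024039), np.float64(1.45))]
side 0.68 [(np.float64(0.8640142517814727), np.float64(1.35)), (np.float64(0.8650114750678072), np.float64(1.45)), (np.float64(0.9020950010371293), np.float64(1.4))]
```

The hatch follows, at about 1.42 rad now. Continuing along the arc.

Request:
apply_moves(deltas=[-16,-1.8,-4,0,-32,-3.6,-8,0,-48,-5.4,-13,0,-62,-7,-20,0,-76,-8.6,-28,0,-90,-10.3,-38,0,-102,-11.6,-48,0,-114,-13,-59,0,-126,-14.4,-70,0,-126,-14.4,-70,0])

```text
time_s: 35.23
ee_pos: [450.1, -288.9, 222.4]
ee_rot: [-0.056, 0.998, 0.001, -0.001]
ft_force: [-0.7, 0.1, 0.3]
width: 0.005
grasp_force: 0.0
```

Request:
apply_moves(deltas=[-8,-0.9,-13,0,-16,-1.8,-27,0,-24,-2.7,-41,0,-30,-3.4,-55,0,-35,-4,-70,0,-39,-4.4,-84,0,-42,-4.7,-98,0,-44,-5,-112,0,-44.5,-5.1,-127,0,-44.5,-5.1,-127,0])

```text
time_s: 36.07
ee_pos: [407.4, -292.8, 95.1]
ee_rot: [-0.057, 0.998, 0.001, -0.002]
ft_force: [-1.0, 1.1, 0.1]
width: 0.003
grasp_force: 0.0
```

Run:
```python
from h import *
s=env.get_state(); print(s['time_s'],s['ee_pos'],s['ft_force']); hatch()
```

```text
36.0667 [ 407.40688909 -292.84073323   95.10006391] [-1.04249887  1.07851208  0.13472605]
scene 0.74 [(np.float64(0.5111695137976346), np.float64(0.25)), (np.float64(0.5396648044692738), np.float64(0.15)), (np.float64(0.5642711072158925), np.float64(0.2))]
side 0.91 [(np.float64(0.9038497652582159), np.float64(0.15)), (np.float64(0.9216411014599889), np.float64(0.25)), (np.float64(0.9273375891851295), np.float64(0.2))]
```

Now at about 0.2 rad. Pushing down from above, watching the force for the catch.

Request:
apply_moves(deltas=[0,0,-6,0,0,0,-12,0,0,0,-18,0,0,0,-23,0,0,0,-26,0,0,0,-28,0])

```text
time_s: 36.77
ee_pos: [407.6, -293.4, 68.4]
ee_rot: [-0.057, 0.998, 0.0, -0.0]
ft_force: [0.5, 0.3, 0.6]
width: 0.004
grasp_force: 0.3
```

Request:
apply_moves(deltas=[0,0,-2,0,0,0,-4,0,0,0,-5,0,0,0,-5,0])

```text
time_s: 37.1
ee_pos: [407.9, -293.6, 63.9]
ee_rot: [-0.057, 0.998, -0.0, -0.0]
ft_force: [-0.6, 0.5, -0.1]
width: 0.005
grasp_force: 0.0
```

Request:
apply_moves(deltas=[0,0,-2,0,0,0,-4,0,0,0,-4,0,0,0,-4,0])

```text
time_s: 37.43
ee_pos: [408.1, -293.7, 60.2]
ee_rot: [-0.057, 0.998, -0.0, 0.0]
ft_force: [0.4, 0.4, 0.5]
width: 0.006
grasp_force: 0.0
```

Request:
apply_moves(deltas=[0,0,-1,0,0,0,-3,0,0,0,-3,0,0,0,-3,0])

```text
time_s: 37.77
ee_pos: [408.0, -293.5, 56.9]
ee_rot: [-0.057, 0.998, -0.0, -0.0]
ft_force: [0.2, 0.1, -0.9]
width: 0.005
grasp_force: 0.0
```

Request:
apply_moves(deltas=[0,0,-2,0,0,0,-3,0,0,0,-3,0,0,0,-3,0])

```text
time_s: 38.1
ee_pos: [408.0, -293.5, 54.0]
ee_rot: [-0.057, 0.998, 0.0, -0.0]
ft_force: [0.3, -0.0, 1.8]
width: 0.007
grasp_force: 1.1
```

Request:
apply_moves(deltas=[0,0,-2,0,0,0,-3,0,0,0,-3,0,0,0,-3,0])

```text
time_s: 38.43
ee_pos: [408.2, -293.6, 53.5]
ee_rot: [-0.057, 0.998, 0.001, 0.0]
ft_force: [-12.9, 9.6, 38.9]
width: 0.005
grasp_force: 19.4
```

Run:
```python
from h import *
s=env.get_state(); print(s['time_s'],s['ee_pos'],s['ft_force']); hatch()
```

```text
38.4333 [ 408.18972408 -293.57723956   53.50442882] [-12.8512173    9.61970608  38.86970753]
scene 0.87 [(np.float64(0.5282529808190772), np.float64(0.1)), (np.float64(0.5785787060621498), np.float64(0.0)), (np.float64(0.5788511749347258), np.float64(0.05))]
side 0.76 [(np.float64(0.8890438247011953), np.float64(0.1)), (np.float64(0.9012448132780083), np.float64(0.0)), (np.float64(0.9205828032013134), np.float64(0.05))]
```

39 N at the plate with no more give, far above what the catch needs, so the hatch should be home. I'll back off, go to the timer and check both in one picture.

Request:
apply_moves(deltas=[0,0,3,0,0,0,3,0,0,0,10,0,0,0,40,0,0,0,80,0,0,0,120,0,10,20,160,0,20,50,190,0,30,80,195,0,30,80,195,0])

```text
time_s: 39.47
ee_pos: [441.7, -207.6, 248.9]
ee_rot: [-0.061, 0.998, 0.0, 0.003]
ft_force: [1.7, 0.9, -0.3]
width: 0.006
grasp_force: 0.0
```

Request:
apply_moves(deltas=[15,38,0,-1,30,76,0,-2,45,114,0,-3,60,152,0,-4,75,190,0,-6.5,90,228,0,-6.5,105,266,0,-6.5,120,300,0,-6.5,135,330,0,-6.5,145,350,0,-6.5])

```text
time_s: 40.3
ee_pos: [583.2, 140.4, 245.0]
ee_rot: [-0.002, 1.0, 0.0, -0.001]
ft_force: [-0.4, -0.3, -0.2]
width: 0.003
grasp_force: 0.0
```

Request:
apply_moves(deltas=[5,38,0,0,10,76,0,0,10,90,0,0,10,90,0,0,10,90,0,0])

```text
time_s: 40.72
ee_pos: [592.5, 227.0, 245.1]
ee_rot: [-0.001, 1.0, -0.001, -0.001]
ft_force: [0.5, -0.9, -0.1]
width: 0.003
grasp_force: 0.0
```

Run:
```python
from h import *
s=env.get_state(); print(s['time_s'],s['ee_pos'],s['ee_rot'],s['ft_force'])
c=cam('wrist'); im=grab_frame('wrist'); save('w13',im)
for q in ['dial_grip','timer_dial','egg_cup']:
    print(q,[(round(r['p'],2),np.round(proj(c,world(c,r['xyz']))).tolist(),world(c,r['xyz']).round(1).tolist()) for r in find_in(q,'wrist')[:3]])
hsv=cv2.cvtColor(im,cv2.COLOR_RGB2HSV)
hatch(); s1=grab_frame('side'); save('side13',s1)
```

```text
40.7167 [592.53306456 227.02648772 245.11408518] [-1.26074236e-03  9.99998831e-01 -5.80560451e-04 -6.40946797e-04] [ 0.52113365 -0.93919977 -0.13374536]
dial_grip [(0.85, [282.0, 200.0], [619.0, 223.9, 44.0])]
timer_dial [(0.62, [284.0, 204.0], [623.0, 225.5, 44.9])]
egg_cup [(0.82, [200.0, 165.0], [578.4, 128.1, 39.5])]
scene 0.83 [(np.float64(0.8478126161854009), np.float64(0.1)), (np.float64(0.9074608150470219), np.float64(0.05)), (np.float64(0.9142398815399803), np.float64(0.0))]
side 0.82 [(np.float64(0.8666536509176103), np.float64(0.15)), (np.float64(0.8892684887459807), np.float64(0.1)), (np.float64(0.9018040180401804), np.float64(0.05))]
```

Run:
```python
from h import *
w=cv2.imread('pics/w13.png')[138:258,222:342]; im=grab_frame('scene'); save('scene13',im)
a=im[205:325,230:310,::-1]
w=cv2.resize(w,(480,480),interpolation=cv2.INTER_CUBIC); a=cv2.resize(a,(320,480),interpolation=cv2.INTER_CUBIC)
cv2.imwrite('pics/comp.png',cv2.convertScaleAbs(np.hstack([w,a]),alpha=1.2))
```

```text
(no output)
```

View pics/comp.png

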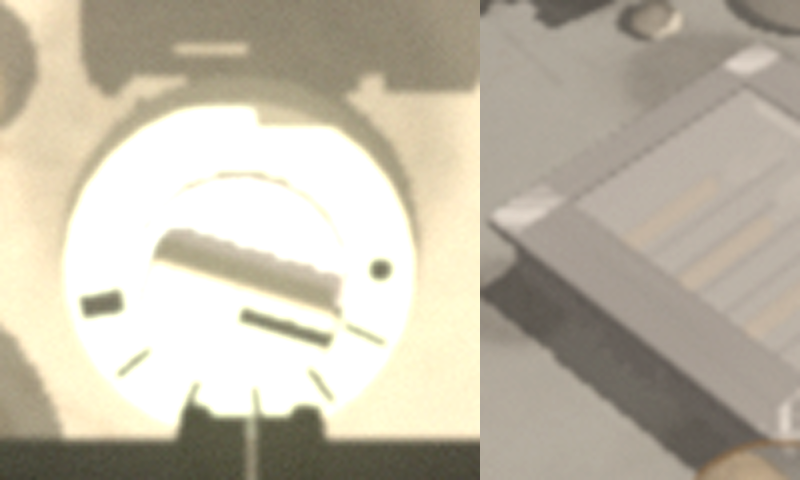

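The last picture shows the hatch shut and a dial with its dot at (380,270), bars running clockwise and the broad bar at (102,304). The pointer on the bar lies about 20° clockwise of the dot, so the reading is about 0.35 rad. I'll compute the dial centre.

Run:
```python
from h import *
print(env.get_state()['joint_pos'].round(3))
c=cam('wrist'); im=cv2.imread('pics/w13.png'); g=cv2.cvtColor(im,cv2.COLOR_BGR2GRAY)
f=lambda X,Y:(222+X/4,138+Y/4)
print('bartop',onz(c,*f(247,316),72).round(1),'case',onz(c,*f(239,279),35).round(1))
P=lambda X,Y,z:onz(c,*f(X,Y),z)[:2]
# marks at case top z=35
ms=[(380,270),(365,335),(320,385),(255,400),(193,395),(133,362),(102,304)]
print('dot',P(380,270,35).round(1),'broad',P(102,304,35).round(1))
d=P(330,340,72)-P(242,315,72); print('pointer line',P(242,315,72).round(1),P(330,340,72).round(1),np.degrees(np.arctan2(d[1],d[0])).round(1))
d=P(340,300,58)-P(160,250,58); print('side face',np.degrees(np.arctan2(d[1],d[0])).round(1))
m=(g>150).astype(np.uint8); cn=max([q for q in cv2.findContours(m[150:245,225:340],0,2)[0]],key=cv2.contourArea)[:,0]+[225,150]
Q=np.array([onz(c,u,v,35)[:2] for u,v in cn if v<205 and v>155])
A=np.c_[2*Q,np.ones(len(Q))]
for _ in range(5):
    s=np.linalg.lstsq(A,(Q**2).sum(1),rcond=None)[0]; r=np.sqrt(s[2]+s[:2]@s[:2]); e=np.abs(np.linalg.norm(Q-s[:2],axis=1)-r); k=e<max(2,np.median(e)*2); Q,A=Q[k],A[k]
print('circle',s[:2].round(1),r.round(1),len(Q))
```

```text
[-0.591  0.284  0.199  1.444 -0.056  1.42   1.179]
bartop [631.9 224.9  72. ] case [631.8 222.4  35. ]
dot [628.9 265.6] broad [639.8 180.3]
pointer line [631.6 223.5] [639.  248.3] 73.5
side face 73.9
circle [614.6 224.8] 49.3 50
```

Dial centre (632, 223.5), bar along 73.5°, reading about 0.34 rad. Turning the tool across the bar.

Request:
apply_moves(deltas=[10,-1,0,7,20,-2,0,14,30,-3,0,21,39.5,-3.5,0,28,39.5,-3.5,0,35,39.5,-3.5,0,42,39.5,-3.5,0,49,39.5,-3.5,0,56,39.5,-3.5,0,63,39.5,-3.5,0,70], fingers=55)

```text
time_s: 42.05
ee_pos: [632.5, 222.8, 246.1]
ee_rot: [-0.576, 0.817, -0.0, 0.0]
ft_force: [-0.0, -0.8, 0.0]
width: 0.611
grasp_force: 0.0
```

Request:
apply_moves(deltas=[0,0,0,3.4,0,0,0,3.4,0,0,0,3.4,0,0,0,3.4])

```text
time_s: 42.38
ee_pos: [632.5, 222.8, 246.1]
ee_rot: [-0.597, 0.802, -0.0, 0.0]
ft_force: [-0.6, -0.3, -0.6]
width: 0.633
grasp_force: 0.0
```

Run:
```python
from h import *
s=env.get_state(); print(s['time_s'],s['ee_pos'],90-2*np.degrees(np.arctan2(s['ee_rot'][0],s['ee_rot'][1])),s['joint_pos'].round(2))
```

```text
42.3833 [632.46725751 222.79813356 246.05953681] 163.2830534987637 [-0.43  0.36  0.03  1.34 -0.01  1.44  2.45]
```

Request:
apply_moves(deltas=[0,0,-40,0,0,0,-80,0,0,0,-120,0,0,0,-150,0,0,0,-175,0,0,0,-185,0,0,0.5,-190,0,0,0.5,-190,0])

```text
time_s: 43.05
ee_pos: [632.4, 223.5, 55.9]
ee_rot: [-0.598, 0.802, 0.0, -0.0]
ft_force: [0.7, 0.3, -0.3]
width: 0.631
grasp_force: 0.0
```

Request:
apply_moves(deltas=[0,0,-7,0,0,0,-14,0,0,0,-20,0,0,0,-26,0,0,0,-26,0,0,0,-26,0])

```text
time_s: 43.55
ee_pos: [632.2, 223.3, 29.7]
ee_rot: [-0.598, 0.802, 0.0, -0.0]
ft_force: [0.6, -0.4, -0.1]
width: 0.635
grasp_force: 0.0
```

Request:
apply_moves(deltas=[0,0,0,0,0,0,0,0,0,0,0,0,0,0,0,0,0,0,0,0,0,0,0,0,0,0,0,0,0,0,0,0], fingers=0)

```text
time_s: 44.22
ee_pos: [630.7, 223.9, 30.0]
ee_rot: [-0.598, 0.801, 0.001, -0.001]
ft_force: [-7.6, -1.0, 5.8]
width: 0.183
grasp_force: 30.0
```

Gripped at 16 mm. Winding clockwise about 161°, with a small centring shift.

Request:
apply_moves(deltas=[-1.5,0.5,0,-6,-1.5,0.5,0,-12,-1.5,0.5,0,-18,-1.5,0.5,0,-24,-1.5,0.5,0,-30,-1.5,0.5,0,-36,-1.5,0.5,0,-42,-1.5,0.5,0,-48,-1.5,0.5,0,-54,-1.5,0.5,0,-60])

```text
time_s: 45.05
ee_pos: [630.8, 223.8, 30.1]
ee_rot: [-0.114, 0.993, -0.0, -0.0]
ft_force: [-0.2, -0.7, 0.0]
width: 0.181
grasp_force: 30.0
```

Request:
apply_moves(deltas=[0,0,0,0])

```text
time_s: 45.13
ee_pos: [630.8, 223.8, 30.1]
ee_rot: [-0.114, 0.993, -0.0, -0.0]
ft_force: [-0.9, -1.0, 1.4]
width: 0.185
grasp_force: 30.0
```

Run:
```python
from h import *
s=env.get_state(); print(s['time_s'],s['ee_pos'],90-2*np.degrees(np.arctan2(s['ee_rot'][0],s['ee_rot'][1])),s['joint_pos'].round(2),s['ft_force'],s['moment'],s['width'])
```

```text
45.1333 [630.80661786 223.78953836  30.06020625] 103.14765921974609 [-0.58  0.51  0.23  1.6  -0.13  1.05  1.48] [-0.85636541 -0.99783538  1.43308672] [-0.20023836  0.19793517 -0.0597692 ] 0.18497771069053873
```

Request:
apply_moves(deltas=[0,0,0,-6,0,0,0,-12,0,0,0,-18,0,0,0,-24,0,0,0,-30,0,0,0,-36,0,0,0,-42,0,0,0,-48,0,0,0,-54,0,0,0,-60])

```text
time_s: 45.97
ee_pos: [630.8, 223.6, 30.1]
ee_rot: [0.396, 0.918, -0.0, -0.0]
ft_force: [-1.0, -0.9, 0.6]
width: 0.184
grasp_force: 30.0
```

Request:
apply_moves(deltas=[0,0,0,-6,0,0,0,-12,0,0,0,-18,0,0,0,-24,0,0,0,-30,0,0,0,-36,0,0,0,-41,0,0,0,-41,0,0,0,-41,0,0,0,-41,0])

```text
validation failed for argument at $.de...
```

Run:
```python
from h import *
s=env.get_state(); print(s['time_s'],s['ee_pos'],90-2*np.degrees(np.arctan2(s['ee_rot'][0],s['ee_rot'][1])),s['joint_pos'].round(2),s['ft_force'],s['moment'],s['width'])
```

```text
45.9667 [630.77965719 223.58759617  30.06938314] 43.362266998202834 [-0.74  0.53  0.44  1.61 -0.25  1.06  0.53] [-0.98838185 -0.94775048  0.5830598 ] [-0.32148164  0.20868179  0.06329002] 0.184066071818626
```

Request:
apply_moves(deltas=[0,0,0,-6,0,0,0,-12,0,0,0,-18,0,0,0,-24,0,0,0,-30,0,0,0,-36,0,0,0,-41,0,0,0,-41,0,0,0,-41,0,0,0,-41])

```text
time_s: 46.8
ee_pos: [630.7, 223.6, 30.1]
ee_rot: [0.69, 0.723, -0.0, -0.0]
ft_force: [-3.2, -2.8, 3.0]
width: 0.18
grasp_force: 30.0
```

Run:
```python
from h import *
s=env.get_state(); print(s['time_s'],s['ee_pos'],90-2*np.degrees(np.arctan2(s['ee_rot'][0],s['ee_rot'][1])),s['joint_pos'].round(2),s['ft_force'],s['moment'],s['width'],s['grasp_force'])
```

```text
46.8 [630.68377128 223.56555356  30.05942436] 2.675353559569217 [-0.84  0.56  0.59  1.62 -0.35  1.07 -0.1 ] [-3.23733044 -2.80872612  3.01868623] [-0.6756297   0.68781259 -0.05331929] 0.17973608462899618 29.98762607574463
```

The reading should be about 3.15. I'll feel for the end stop (3.3) as an absolute reference.

Request:
apply_moves(deltas=[0,0,0,-3,0,0,0,-6,0,0,0,-6,0,0,0,-6])

```text
time_s: 47.13
ee_pos: [630.7, 223.6, 30.0]
ee_rot: [0.728, 0.686, -0.0, -0.0]
ft_force: [-3.2, -2.7, 4.5]
width: 0.181
grasp_force: 30.0
```

```bash
cat >> h.py <<'E'
def st():
    s=env.get_state(); print(s['time_s'],s['ee_pos'].round(1),(90-2*np.degrees(np.arctan2(s['ee_rot'][0],s['ee_rot'][1]))).round(2),s['ft_force'].round(1),s['moment'].round(3),s['width'].round(3),s['grasp_force'])
E
python3 -c "from h import *; st()"
```

```text
Traceback (most recent call last):
  File "h.py", line 37, in st
    s=env.get_state(); print(s['time_s'],s['ee_pos'].round(1),(90-2*np.degrees(np.arctan2(s['ee_rot'][0],s['ee_rot'][1]))).round(2),s['ft_force'].round(1),s['moment'].round(3),s['width'].round(3),s['grasp_force'])
                                                                                                                                                                                ^^^^^^^^^^^^^^^^
AttributeError: 'float' object has no attribute 'round'
```

Request:
apply_moves(deltas=[0,0,0,-2,0,0,0,-2,0,0,0,-2])

```text
time_s: 47.38
ee_pos: [630.7, 223.6, 30.0]
ee_rot: [0.74, 0.673, -0.0, -0.0]
ft_force: [-4.7, -2.7, 4.0]
width: 0.182
grasp_force: 30.0
```

```bash
python3 -c "from h import *; st()"
```

```text
Traceback (most recent call last):
  File "h.py", line 37, in st
    s=env.get_state(); print(s['time_s'],s['ee_pos'].round(1),(90-2*np.degrees(np.arctan2(s['ee_rot'][0],s['ee_rot'][1]))).round(2),s['ft_force'].round(1),s['moment'].round(3),s['width'].round(3),s['grasp_force'])
                                                                                                                                                                                ^^^^^^^^^^^^^^^^
AttributeError: 'float' object has no attribute 'round'
```

Request:
apply_moves(deltas=[0,0,0,-1.5,0,0,0,-1.5,0,0,0,-1.5])

```text
time_s: 47.63
ee_pos: [630.7, 223.6, 30.1]
ee_rot: [0.748, 0.664, -0.0, 0.0]
ft_force: [-3.9, -3.7, 4.6]
width: 0.179
grasp_force: 30.4
```

```bash
python3 -c "from h import *; st()"
```

```text
Traceback (most recent call last):
  File "h.py", line 37, in st
    s=env.get_state(); print(s['time_s'],s['ee_pos'].round(1),(90-2*np.degrees(np.arctan2(s['ee_rot'][0],s['ee_rot'][1]))).round(2),s['ft_force'].round(1),s['moment'].round(3),s['width'].round(3),s['grasp_force'])
                                                                                                                                                                                ^^^^^^^^^^^^^^^^
AttributeError: 'float' object has no attribute 'round'
```

```bash
sed -i "s/s\['width'\].round(3)/s['width']/; s/s\['ee_rot'\]\[1\]))).round(2)/s['ee_rot'][1])))/" h.py; python3 -c "from h import *; st()"
```

```text
47.6333 [630.7 223.6  30.1] -6.825256654964136 [-3.9 -3.7  4.6] [-0.904  1.004  0.689] 0.1785743083895857 30.409362316131592
```

Request:
apply_moves(deltas=[0,0,0,-1.5,0,0,0,-1.5,0,0,0,-1.5])

```text
time_s: 47.88
ee_pos: [630.7, 223.8, 30.0]
ee_rot: [0.757, 0.653, -0.0, -0.0]
ft_force: [-4.6, -2.7, 5.1]
width: 0.187
grasp_force: 30.8
```

```bash
python3 -c "from h import *; st()"
```

```text
47.8833 [630.7 223.8  30. ] -8.396128679530761 [-4.6 -2.7  5.1] [-0.783  1.009  0.753] 0.1871946096239066 30.835324823856354
```

The end stop is felt at a tool angle of about -6° (moment 0.7 N m), matching the estimate. 20 minutes is 74.5° back, at tool angle 68.6°.

Request:
apply_moves(deltas=[0,0,0,6,0,0,0,12,0,0,0,18,0,0,0,24,0,0,0,30,0,0,0,36,0,0,0,42,0,0,0,48,0,0,0,54,0,0,0,60])

```text
time_s: 48.72
ee_pos: [630.7, 223.8, 30.1]
ee_rot: [0.327, 0.945, -0.0, -0.0]
ft_force: [-4.1, -2.1, 2.6]
width: 0.184
grasp_force: 29.9
```

Request:
apply_moves(deltas=[0,0,0,6,0,0,0,12,0,0,0,15,0,0,0,17,0,0,0,17,0,0,0,17,0,0,0,17])

```text
time_s: 49.3
ee_pos: [630.7, 223.8, 30.0]
ee_rot: [0.187, 0.982, -0.0, -0.0]
ft_force: [-4.4, -2.3, 3.4]
width: 0.181
grasp_force: 29.9
```

```bash
python3 -c "from h import *; st()"
```

```text
49.3 [630.7 223.8  30. ] 68.41027867457586 [-4.4 -2.3  3.4] [-0.686  1.016  0.087] 0.18145450760979212 29.91619348526001
```

Releasing and backing off to check the dial and the cutlery numerically.

Request:
apply_moves(deltas=[0,0,0,0,0,0,0,0,0,0,0,0,0,0,0,0,0,0,0,0,0,0,0,0], fingers=50)

```text
time_s: 49.8
ee_pos: [631.1, 224.1, 30.1]
ee_rot: [0.187, 0.982, 0.0, 0.0]
ft_force: [0.3, 0.1, -0.1]
width: 0.526
grasp_force: 0.0
```

Request:
apply_moves(deltas=[0,0,20,0,0,0,50,0,0,0,90,0,0,0,130,5,-10,0,170,12,-25,0,210,19,-38,3,215,21.6,-38,3,215,21.6,-38,3,215,21.6,-38,3,215,21.6])

```text
time_s: 50.63
ee_pos: [592.8, 226.6, 243.8]
ee_rot: [0.0, 1.0, -0.0, -0.001]
ft_force: [-0.4, 0.0, -0.2]
width: 0.575
grasp_force: 0.0
```

Run:
```python
from h import *
st(); c=cam('wrist'); im=grab_frame('wrist'); save('w14',im)
def dark(im,c):
    g=cv2.cvtColor(im,cv2.COLOR_RGB2GRAY).astype(int); out=[]
    for v in range(100,242):
        for u in range(200,370):
            p=onz(c,u,v,72)[:2]-[631,223.6]
            if np.hypot(*p)<30 and g[v,u]<95: out.append(p)
    return np.array(out)
for n,cc in (('w13',None),('w14',c)):
    D=dark(cv2.imread(f'pics/{n}.png')[:,:,::-1].copy(),c)
    if len(D)<5: print(n,len(D)); continue
    w,V=np.linalg.eigh(np.cov(D.T)); d=V[:,1]; print(n,len(D),D.mean(0).round(1),np.sqrt(w).round(1),'axis',np.degrees(np.arctan2(d[1],d[0])).round(1))
hatch()
```

```text
50.6333 [592.8 226.6 243.8] 89.9429895909414 [-0.4  0.  -0.2] [ 0.002 -0.027  0.028] 0.5747058732257898 0.0
w13 1
w14 0
scene 0.7 [(np.float64(0.8635731445189025), np.float64(0.1)), (np.float64(0.9120139581256231), np.float64(0.0)), (np.float64(0.9231556066999105), np.float64(0.05))]
side 0.73 [(np.float64(0.8767066611501861), np.float64(0.0)), (np.float64(0.8899174884282551), np.float64(0.1)), (np.float64(0.9040476679679474), np.float64(0.05))]
```

Run:
```python
from h import *
c=cam('wrist')
for n in ('w13','w14'):
    g=cv2.cvtColor(cv2.imread(f'pics/{n}.png'),cv2.COLOR_BGR2GRAY)
    w=cv2.warpPerspective; R=np.array([[u,v] for u in (200,360) for v in (140,235)],np.float32)
    S=np.array([(onz(c,*r,72)[:2]-[631,223.6])*3+150 for r in R],np.float32)
    M=cv2.getPerspectiveTransform(R,S); I=cv2.warpPerspective(g,M,(300,300)).astype(int) # I[y,x]
    yy,xx=np.mgrid[0:300,0:300]; p=np.stack([(xx-150)/3,(yy-150)/3],-1); rr=np.hypot(p[...,0],p[...,1])
    for th in (100,120,140):
        m=((I<th)&(rr<31)).astype(np.uint8); k,l,s,ce=cv2.connectedComponentsWithStats(m)
        for i in range(1,k):
            if s[i,4]<150: continue
            D=p[l==i]; e,V=np.linalg.eigh(np.cov(D.T)); d=V[:,1]; print(n,th,'mean',D.mean(0).round(1),'sd',np.sqrt(e).round(1),'axis',np.degrees(np.arctan2(d[1],d[0])).round(1),'n',s[i,4])
```

```text
w13 120 mean [ 3.1 12.7] sd [0.3 6.3] axis 72.3 n 202
w13 140 mean [28.4 -8.6] sd [0.7 5.4] axis 73.0 n 236
w13 140 mean [ 2.9 12.1] sd [0.7 7. ] axis 72.2 n 534
w13 140 mean [-7.8 18.6] sd [0.6 2.5] axis 70.5 n 159
w14 120 mean [11.9 -5.7] sd [0.4 6.7] axis 159.1 n 303
w14 140 mean [11.5 -5.5] sd [0.8 7.1] axis 159.1 n 590
```

The pointer now lies at -20.9°, against -21.4° for 20 minutes, so the dial reads about 1.99 rad. Handing in.

```bash
python3 -c "from h import *; print(env.hand_in())"
```

```text
the job is handed in; nothing more can be done
None
```

The job is handed in, though no verdict came back: all four pieces of cutlery are in the steriliser and the hatch is pushed home (39 N on the plate with no give; I couldn't read its angle directly). The timer went to its end stop past 30 and back to about 20 minutes (about 1.99 rad from the last picture).

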